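# Find the rattling parts case and hold it out for hand-over

## Task

One of the three sealed parts cases has a core that has come loose inside. Going from the left case to the right one, lift each clear of the worktop and rock it 15 to 20 degrees, first front (orange latch) end down and then rear end down, to find whether it rattles, and set it back upright where it stood before taking another. Finish holding the rattling case still in the gripper, at least a hand's width above the middle of the yellow tray, front end tipped down 15 to 20 degrees so that its core lies at that end; do not put it down or let go, and leave the other things on the bench alone.

Things in the scene. Friction and masses are not known exactly. Their poses are not given: they have to be found in the camera images.
- case_blue: sealed case, grey with blue lid, 120 (x) x 50 (y) x 44 (z) mm, about 0.5 kg, not to be opened; origin: centre of underside, z up. Front end (-x) has an orange latch and faces the robot, within 0.4 rad. Grip across the 50 mm at mid-length, 30 mm up, with 30 to 45 N. Row places: left (y about 0.23), middle (0), right (-0.22); colours in any order; any of them may rattle
- case_green: sealed case, grey with green lid, 120 (x) x 50 (y) x 44 (z) mm, about 0.5 kg, not to be opened; origin: centre of underside, z up. Front end (-x) has an orange latch and faces the robot, within 0.4 rad. Grip across the 50 mm at mid-length, 30 mm up, with 30 to 45 N. Row places: left (y about 0.23), middle (0), right (-0.22); colours in any order; any of them may rattle
- case_white: sealed case, grey with white lid, 120 (x) x 50 (y) x 44 (z) mm, about 0.5 kg, not to be opened; origin: centre of underside, z up. Front end (-x) has an orange latch and faces the robot, within 0.4 rad. Grip across the 50 mm at mid-length, 30 mm up, with 30 to 45 N. Row places: left (y about 0.23), middle (0), right (-0.22); colours in any order; any of them may rattle
- core_blue (a joint): place (m) of the hidden 0.35 kg core along the case with the blue lid: 0 middle, + towards front. Starts near 0. In two cases it is fast (gives under 1.5 mm); in one it slides between -0.0145 and 0.0145 when tipped over 10 degrees, and stays there when level: the level wrist moment then differs by 0.1 N m between last tipped front down and rear down
- core_green (a joint): place (m) of the hidden 0.35 kg core along the case with the green lid: 0 middle, + towards front. Starts near 0. In two cases it is fast (gives under 1.5 mm); in one it slides between -0.0145 and 0.0145 when tipped over 10 degrees, and stays there when level: the level wrist moment then differs by 0.1 N m between last tipped front down and rear down
- core_white (a joint): place (m) of the hidden 0.35 kg core along the case with the white lid: 0 middle, + towards front. Starts near 0. In two cases it is fast (gives under 1.5 mm); in one it slides between -0.0145 and 0.0145 when tipped over 10 degrees, and stays there when level: the level wrist moment then differs by 0.1 N m between last tipped front down and rear down
- tray: shallow yellow hand-over tray, 140 x 140 mm, 22 mm high, fixed, to the right of the row; origin at the centre of its underside
- timer: white bench timer, 43 x 62 x 58 mm, left of the row; leave alone
- marker_red: red marker pen lying, 12 x 140 x 14 mm, left of the row; leave alone
- label_tape: roll of cream tape lying flat, 77 mm across, 19 mm high, behind the row, between tray and mouse; leave alone
- bottle_cap: black screw cap, 37 mm across, 24 mm high, at the left; leave alone
- std_bottle: small white bottle, 29 mm across, 52 mm high, at the left by the instruments; leave alone
- mouse: black computer mouse, 112 x 56 x 37 mm, behind the row to the right; leave alone
Things that resemble listed ones, but are neither listed nor needed, are in the scene too. Of the things that look like the case_white, the larger one is meant.

How it is judged:
By the outcome, as a careful person would: the job done as asked, in the order asked, and still so for the second after the job is handed in, while the arm keeps its last pose, push and grip.
It also fails if it takes over 72 s, if anything falls off the work surface, if the arm or the gripper's body presses on something with over 40 N, if the wrist force passes 120 N, or if a joint passes its speed limit or range.

## Robot

A 7-joint arm with a two-finger parallel gripper is mounted at the origin on a cart in front of the work surface, level with it; the furniture and walls round the work are solid. World frame = base frame: x ahead of the robot, y to its left, z up, the work surface at z = 0. Lengths are in m, angles in degrees, forces in N, time in s.
With the tool pointing down it reaches from about 0.4 to 0.9 m from the base axis. Payload 5.5 kg.
Tool frame: the origin (TCP) lies midway between the tips of the shut fingers; the grasp point (between the pads) lies 19 mm behind it; z points along the fingers, y is the direction in which the jaws open and shut (so a half turn about z gives the same grasp; the last joint's range is limited). The gripper opens to 92 mm and grips with 3 to 60 N. Pads are 19 mm wide; open, the fingers measure 130 mm over their backs; the gripper's body (75 mm by 190 mm) begins 47 mm behind the grasp point.
Start: joints at [-56.654, 28.699, -24.465, 88.831, 12.651, 65.22, -12.049], TCP at [0.204, 0.617, 0.227] pointing down, gripper open.
Joint ranges: [-164.97, 164.97], [-17.58, 116.51], [-87.97, 89.64], [11.32, 138.91], [-80.73, 260.73], [10.89, 115.49], [-147.41, 147.41]. Speed limits (degrees/s): [147.25, 147.25, 180, 180, 180, 180, 180].

## Interface

Orientations are given as a 3x3 rotation matrix whose columns are the frame's x, y, z axes.
In Python, from rig import r gives the robot as it stands. The module is installed in compiled form; this text tells all that it offers.
- The arm moves only by the shell command python3 -m crank 'ROWS' [OPENING] [FORCE]. ROWS is JSON, a list of rows, each an object with "delta_pos": the shift along the tool's x, y, z in m, a list of three; "twist": the turn, a rotation vector about the tool's x, y, z in rad, a list of three. A call has 1 to 10 rows; each row shifts and turns the commanded pose from where the row before left it, along the tool's axes as they then stand; what a row does not reach is not made up. A row lasts 1/12 s, in which the tool goes at most 41.7 mm and 7.16 degrees, less where a joint would pass 70% of its speed; a pose out of reach is approached as far as the arm can. A call is refused whole if a number of a shift passes 0.0417 or a number of a turn 0.125, either way. A call with a gripper value outside its range is refused whole. OPENING is the finger opening in m, from 0 to 0.0918, set as the call begins (- or left out, the last holds). The fingers move at their own pace and stop on an object; FORCE is the grip in N (left out, the last holds). Time passes only in rows, so rows that do not move let the fingers close. It gives the time, the measured TCP pose, the force and the opening at its end, in the units of the state.
- r.get_state(): the state, without advancing time (a new reading comes with each control period).
- r.get_image(name): name is "side" or "top"; returns a dict with "pixels" (384x512x3 uint8, red, green, blue), "depth" (384x512 float32, m along the optical axis (not along the pixel's ray), 0 where there is no reading), "fovy" (degrees; the focal length in pixels is half the picture's height over the tangent of half this angle, whatever the lens; pixels are square), "cx", "cy" (the principal point, pixels), "k1" (the pictures are not rectified: a ray, as slopes to the right and down, at radius r is drawn at 1 + k1 r^2 times it, then the intrinsics apply), "T" (4x4, takes a point from camera to world coordinates). Camera axes: x right, y down, z forward; pixel columns grow to the right and rows downward; lengths in m; the calibration is good to about 2 mm. A picture is of the moment at which its call begins.
- r.job_done(): hands the job in, once; it reports no verdict.
Trained networks look in the newest picture that a camera, given by its name, has taken for a name from the list of things; names that differ only in an ending like _2 or _b are one class to them, and where a whole thing is asked for, a point or a joint stands for the part that bears it (a point fixed in the world has none). Each returns a list of dicts, best first, with "confidence" (0 to 1); they miss things now and then, are a little off and sometimes report something else, mostly with a low value. They report only what shows in the picture. A call takes as long as a camera call. They do not tell look-alikes from the thing itself.
- r.look_for(camera, thing): "centre" ([x, y, z] in m, in world coordinates, good to about 4 mm: the middle of the surface that is visible of it).
- r.mark_of(camera, thing): "centre" ([x, y, z] in m, in world coordinates, good to about 4 mm: a listed point, or the origin of a listed thing).
The state is a dict: "t": time; "joints": joint angles; "qvel": joint speeds; "joint_efforts": joint torques, N m; "tcp_pos": TCP position; "eef_rot": TCP orientation; "force": force on the tool from outside, world axes, zero at the start; "ft_torque": the same for the moment, N m; "width": opening from 0.0 (shut) to 1.0 (fully open).
Only numpy, scipy, OpenCV 4.12 (cv2) and the standard library are available. Lean on these libraries where they do the work, as an engineer would, in place of code of your own. Each camera call takes 0.05 s, during which the arm holds its last target.

## Working session

There is one attempt and no reset: what is moved stays moved. The work goes in short steps, Python scripts to look and compute and a shell command to move; the robot and the scene stay as the last step left them, time stands still between calls to the robot, and variables do not carry over. Pictures are saved under pics/ and viewed, and the job is handed in when it is done.

```bash
mkdir -p pics; ls; cat > h.py <<'E'
import numpy as np, cv2
from rig import r
def snap(cam,name):
    im=r.get_image(cam); cv2.imwrite('pics/'+name+'.png',cv2.cvtColor(im['pixels'],cv2.COLOR_RGB2BGR)); return im
def cloud(im):
    H,W=im['depth'].shape; f=H/2/np.tan(np.radians(im['fovy'])/2)
    v,u=np.mgrid[:H,:W].astype(float)
    K=np.array([[f,0,im['cx']],[0,f,im['cy']],[0,0,1]])
    xd=(u-im['cx'])/f; yd=(v-im['cy'])/f; x,y=xd.copy(),yd.copy()
    for _ in range(20):
        s=1+im['k1']*(x*x+y*y); x,y=xd/s,yd/s
    d=im['depth']; P=np.stack([x*d,y*d,d,np.ones_like(d)],-1)@np.array(im['T']).T
    return P[...,:3]
E
python3 - <<'E'
from h import *
s=r.get_state(); print(s)
for c in('top','side'):
    im=snap(c,c+'0'); print(c,im['fovy'],im['k1'],np.round(im['T'],3).tolist())
    for t in('case_blue','case_green','case_white','tray','timer','marker_red','label_tape','mouse','std_bottle','bottle_cap'):
        print(t,[(np.round(d['centre'],3).tolist(),round(d['confidence'],2)) for d in r.look_for(c,t)][:3],[(np.round(d['centre'],3).tolist(),round(d['confidence'],2)) for d in r.mark_of(c,t)][:3])
E
```

```text
pics
{'t': 0.0, 'joints': array([-56.65411513,  28.75310664, -24.45477355,  88.89194327,
        12.64876898,  65.21891305, -12.05013915]), 'qvel': array([-0.05685947,  0.00347797, -0.00104097,  0.01283213, -0.00482318,
       -0.00168943,  0.03208802]), 'joint_efforts': array([-5.23357221e-05, -5.66575778e+01, -5.81670150e+00, -2.79123938e+01,
       -6.87858928e-02,  3.05957138e-02,  1.74231936e-04]), 'tcp_pos': array([0.20351914, 0.61657675, 0.2256848 ]), 'eef_rot': array([[-9.49628636e-01,  3.13376689e-01, -7.10163989e-04],
       [ 3.13377474e-01,  9.49626936e-01, -1.80014843e-03],
       [ 1.10266297e-04, -1.93202190e-03, -9.99998128e-01]]), 'force': array([ 0.07455847, -0.23187529, -0.77778888]), 'ft_torque': array([-0.0062449 ,  0.00824513, -0.00568758]), 'width': 1.0008585596937412}
top 48.86450408527976 -0.047954356471268965 [[0.072, -0.976, 0.207, 0.277], [-0.997, -0.072, 0.009, 0.003], [0.006, -0.207, -0.978, 1.319], [0.0, 0.0, 0.0, 1.0]]
case_blue [([0.463, 0.026, 0.045], 0.59)] [([0.468, 0.026, 0.002], 0.82)]
case_green [] [([0.48, -0.236, -0.005], 0.65)]
case_white [([
[... 1247 characters left out ...]
9)]
tray [([0.534, -0.445, 0.003], 0.57), ([0.574, 0.358, 0.039], 0.51)] [([0.538, -0.443, 0.001], 0.75), ([0.464, 0.025, -0.001], 0.72)]
timer [([0.572, 0.354, 0.041], 0.69)] [([0.578, 0.371, 0.002], 0.72)]
marker_red [] [([0.38, 0.363, 0.0], 0.44)]
label_tape [([0.658, -0.321, 0.019], 0.91), ([0.456, 0.009, 0.039], 0.49)] [([0.665, -0.321, 0.003], 0.82)]
mouse [([0.63, 0.47, 0.029], 0.74), ([0.666, -0.23, 0.026], 0.66)] [([0.682, -0.21, -0.002], 0.66), ([0.468, 0.411, 0.0], 0.28), ([0.483, -0.232, 0.004], 0.19)]
std_bottle [] [([0.575, 0.373, 0.001], 0.74), ([0.636, 0.479, -0.001], 0.59)]
bottle_cap [([0.464, 0.4, 0.022], 0.59), ([0.66, -0.32, 0.021], 0.35)] [([0.466, 0.409, 0.002], 0.53)]
```

View pictures.

View pics/top0.png

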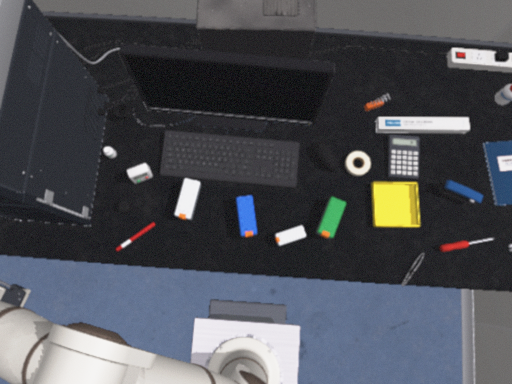

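View pics/side0.png

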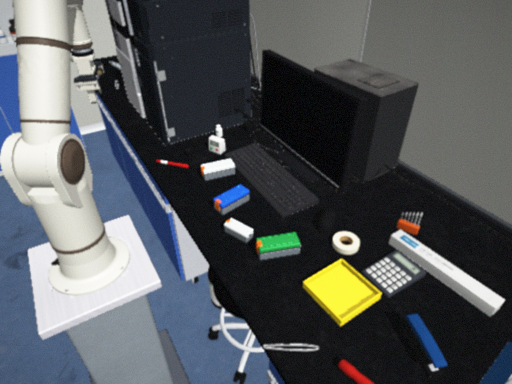

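```bash
python3 - <<'E'
from h import *
print(r.get_state()['t'])
cs={'white':(.506,.21),'blue':(.465,.025),'green':(.481,-.236),'decoy':(.417,-.115),'tray':(.537,-.445)}
for c in('top','side'):
    im=r.get_image(c); P=cloud(im)
    m=(P[...,2]<.003)&(P[...,2]>-.01)&(im['depth']>0)
    for n,(x,y) in cs.items():
        near=(np.hypot(P[...,0]-x,P[...,1]-y)<.085)&(im['depth']>0)&(P[...,0]>.3)
        z=P[...,2][near]
        if n=='tray': print(c,n,np.percentile(z,[1,10,50,90,99])); continue
        zt=np.percentile(z,98); top=near&(P[...,2]>zt-.006)&(P[...,2]<.06)
        Q=P[top][:,:2].astype(np.float32)
        rc=cv2.minAreaRect(Q)
        px=im['pixels'].astype(int); o=near&(px[...,0]>180)&(px[...,1]>70)&(px[...,1]<160)&(px[...,2]<70)&(P[...,2]>.005)
        print(c,n,'ztop',round(float(np.median(P[top][:,2])),4),'rect',np.round(rc[0],4),np.round(rc[1],4),round(rc[2],1),len(Q),'latch',o.sum(),np.round(P[o].mean(0),4) if o.any() else None)
E
```

```text
2.1
top white ztop 0.0441 rect [0.5023 0.2104] [0.0493 0.1221] 80.8 505 latch 14 [0.4467 0.2193 0.044 ]
top blue ztop 0.0442 rect [0.4636 0.0234] [0.1194 0.0492] 12.1 492 latch 16 [0.407  0.0139 0.0427]
top green ztop 0.0443 rect [ 0.4772 -0.2373] [0.0494 0.1189] 71.3 464 latch 23 [ 0.4255 -0.2175  0.0426]
top decoy ztop 0.032 rect [ 0.4221 -0.1323] [0.0358 0.13  ] 21.4 287 latch 5 [ 0.3991 -0.0731  0.0313]
top tray [-0.00427046 -0.00085113  0.00352042  0.01214556  0.02464778]
side white ztop 0.0461 rect [0.5045 0.2116] [0.0522 0.1179] 80.2 240 latch 7 [0.4476 0.2221 0.0425]
side blue ztop 0.046 rect [0.4651 0.0249] [0.1222 0.0525] 12.8 331 latch 5 [0.4085 0.0146 0.044 ]
side green ztop 0.0459 rect [ 0.4775 -0.2346] [0.0514 0.1221] 71.6 525 latch 21 [ 0.4255 -0.2172  0.0448]
side decoy ztop 0.0339 rect [ 0.4227 -0.1324] [0.0372 0.1293] 21.2 256 latch 3 [ 0.4006 -0.0725  0.0329]
side tray [-0.00183514  0.00109001  0.004863    0.01841507  0.02423019]
```

The top view shows the white case at (187,199), blue at (246,216), a small white look-alike at (290,235), green at (331,217) and the tray at (396,204). The side view agrees. Both views put the case tops at about 45 mm. The row from left to right is white, blue, green.

```bash
cat > d.py <<'E'
import sys
from h import *
from scipy.spatial.transform import Rotation as Ro
# usage: d.py x y z yawcase(deg) tipfront(deg): remaining delta in present tool axes
def main(x,y,z,yaw,tip=0):
    s=r.get_state(); R=np.array(s['eef_rot'])
    c,q=np.cos(np.radians(yaw)),np.sin(np.radians(yaw))
    G=np.array([[-c,-q,0],[-q,c,0],[0,0,-1]])@Ro.from_rotvec([0,-np.radians(tip),0]).as_matrix()
    if tip: # grasp point held at nominal (19 mm behind level tcp): tcp target shifts
        pass
    dp=R.T@(np.array([x,y,z])-s['tcp_pos']); tw=Ro.from_matrix(R.T@G).as_rotvec()
    f=np.array(s['force']);m=np.array(s['ft_torque'])
    print('t %.2f tcp'%s['t'],np.round(s['tcp_pos'],4),'dp_tool',np.round(dp,4),'twist',np.round(tw,4),'w %.3f'%s['width'],'F',np.round(f,2),'M_tool',np.round(R.T@m,3),'j',np.round(s['joints'],0))
main(*map(float,sys.argv[1:]))
E
A='{"delta_pos":[-0.0206,-0.0146,0],"twist":[0,0,0]}'
python3 -m crank '[{"delta_pos":[-0.01,-0.007,0],"twist":[0,0,0]},{"delta_pos":[-0.0206,-0.0146,0],"twist":[0,0,0]},{"delta_pos":[-0.0206,-0.0146,0],"twist":[0,0,0]},{"delta_pos":[-0.0206,-0.0146,0],"twist":[0,0,0]},{"delta_pos":[-0.0206,-0.0146,0],"twist":[0,0,0]},{"delta_pos":[-0.0206,-0.0146,0],"twist":[0,0,0]},{"delta_pos":[-0.0206,-0.0146,0],"twist":[0,0,0]},{"delta_pos":[-0.0206,-0.0146,0],"twist":[0,0,0]},{"delta_pos":[-0.0206,-0.0146,0],"twist":[0,0,0]},{"delta_pos":[-0.0206,-0.0146,0],"twist":[0,0,0]}]' 0.076 35; python3 d.py .5035 .211 .226 -9.5
```

```text
t: 3.03
tcp_pos: [0.3469, 0.4226, 0.2269]
eef_rot: [[-0.949, 0.314, 0.0], [0.314, 0.949, -0.0], [-0.0, -0.0, -1.0]]
force: [0.3, -0.6, 0.2]
width: 0.828
t 3.03 tcp [0.3469 0.4226 0.2269] dp_tool [-0.2151 -0.1517  0.0009] twist [-1.000e-04  4.000e-04 -1.536e-01] w 0.828 F [ 0.33 -0.56  0.23] M_tool [-0.059  0.042  0.008] j [-35.  18. -22. 104.   8.  60.  12.]
```

```bash

python3 -m crank '[{"delta_pos":[-0.024,-0.017,0],"twist":[0,0,0]},{"delta_pos":[-0.024,-0.017,0],"twist":[0,0,0]},{"delta_pos":[-0.024,-0.017,0],"twist":[0,0,0]},{"delta_pos":[-0.024,-0.017,0],"twist":[0,0,0]},{"delta_pos":[-0.024,-0.017,0],"twist":[0,0,0]},{"delta_pos":[-0.024,-0.017,0],"twist":[0,0,0]},{"delta_pos":[-0.024,-0.017,0],"twist":[0,0,0]},{"delta_pos":[-0.024,-0.017,0],"twist":[0,0,0]},{"delta_pos":[-0.012,-0.009,0],"twist":[0,0,0]},{"delta_pos":[0,0,0.02],"twist":[0,0,-0.05]}]'
python3 -m crank '[{"delta_pos":[0,0,0.02],"twist":[0,0,-0.05]},{"delta_pos":[0,0,0.02],"twist":[0,0,-0.053]},{"delta_pos":[0,0,0.02],"twist":[0,0,0]},{"delta_pos":[0,0,0.02],"twist":[0,0,0]},{"delta_pos":[0,0,0.02],"twist":[0,0,0]},{"delta_pos":[0,0,0],"twist":[0,0,0]},{"delta_pos":[0,0,0],"twist":[0,0,0]}]'
python3 d.py .5035 .211 .011 -9.5
python3 - <<'E'
from h import *
for c in('top','side'):
    im=snap(c,c+'1')
E
```

```text
t: 3.87
tcp_pos: [0.4995, 0.2184, 0.21]
eef_rot: [[-0.962, 0.273, 0.008], [0.273, 0.962, 0.0], [-0.007, 0.003, -1.0]]
force: [1.0, 0.7, 0.5]
width: 0.83
t: 4.45
tcp_pos: [0.4933, 0.2218, 0.1061]
eef_rot: [[-0.986, 0.166, -0.002], [0.166, 0.986, -0.001], [0.002, -0.002, -1.0]]
force: [0.1, 0.6, 0.3]
width: 0.829
t 4.45 tcp [0.4933 0.2218 0.1061] dp_tool [-0.0121 -0.0088  0.0951] twist [-0.0016 -0.0022 -0.0005] w 0.829 F [0.1  0.61 0.31] M_tool [-0.02  -0.001 -0.015] j [-15.  26. -15. 110.   9.  45.  46.]
```

```bash

python3 -m crank '[{"delta_pos":[-0.006,-0.0045,0.005],"twist":[0,0,0]},{"delta_pos":[-0.006,-0.0045,0.015],"twist":[0,0,0]},{"delta_pos":[0,0,0.015],"twist":[0,0,0]},{"delta_pos":[0,0,0],"twist":[0,0,0]},{"delta_pos":[0,0,0],"twist":[0,0,0]}]'
python3 d.py .5035 .211 .011 -9.5
python3 - <<'E'
from h import *
im=snap('top','top2'); p=cv2.imread('pics/top2.png')[130:260,100:240]; a=cv2.resize(p,None,fx=4,fy=4)
im=snap('side','side2'); p=cv2.imread('pics/side2.png')[80:210,150:290]; b=cv2.resize(p,None,fx=4,fy=4)
cv2.imwrite('pics/c2.png',cv2.resize(np.hstack([a,b]),(800,372)))
E
```

```text
t: 4.97
tcp_pos: [0.5046, 0.2117, 0.0718]
eef_rot: [[-0.986, 0.165, -0.001], [0.165, 0.986, -0.0], [0.0, -0.0, -1.0]]
force: [0.1, 0.6, 0.1]
width: 0.831
t 4.97 tcp [0.5046 0.2117 0.0718] dp_tool [ 0.0009 -0.0008  0.0608] twist [-0.0004 -0.0005 -0.0004] w 0.831 F [0.1  0.63 0.1 ] M_tool [-0.043  0.053  0.035] j [-14.  29. -14. 111.  10.  42.  46.]
```

View pics/c2.png

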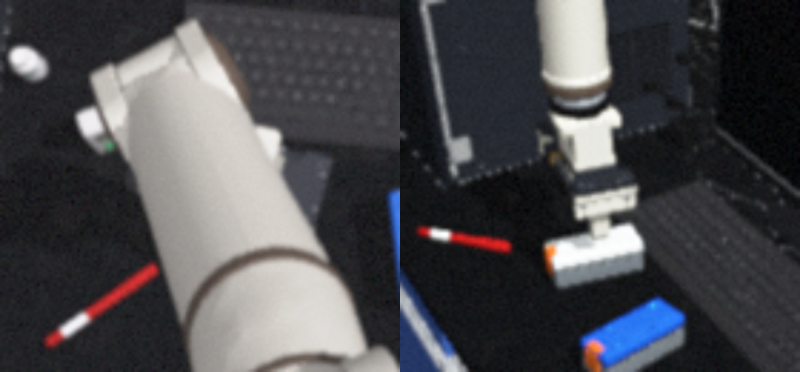

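The side crop shows the near finger above the middle of the white case, at about (600,225) in the crop, so I'm descending.

```bash

python3 -m crank '[{"delta_pos":[0.0009,-0.0008,0.01],"twist":[0,0,0]},{"delta_pos":[0,0,0.015],"twist":[0,0,0]},{"delta_pos":[0,0,0.015],"twist":[0,0,0]},{"delta_pos":[0,0,0.013],"twist":[0,0,0]},{"delta_pos":[0,0,0.007],"twist":[0,0,0]},{"delta_pos":[0,0,0],"twist":[0,0,0]},{"delta_pos":[0,0,0],"twist":[0,0,0]}]'
python3 d.py .5035 .211 .011 -9.5
python3 -m crank '[{"delta_pos":[0,0,0],"twist":[0,0,0]},{"delta_pos":[0,0,0],"twist":[0,0,0]},{"delta_pos":[0,0,0],"twist":[0,0,0]},{"delta_pos":[0,0,0],"twist":[0,0,0]},{"delta_pos":[0,0,0],"twist":[0,0,0]},{"delta_pos":[0,0,0],"twist":[0,0,0]}]' 0.03 38
python3 d.py .5035 .211 .011 -9.5
```

```text
t: 5.65
tcp_pos: [0.5032, 0.2115, 0.0114]
eef_rot: [[-0.986, 0.165, -0.001], [0.165, 0.986, -0.0], [0.001, -0.0, -1.0]]
force: [0.4, 1.0, -0.7]
width: 0.828
t 5.65 tcp [0.5032 0.2115 0.0114] dp_tool [-0.0003 -0.0005  0.0004] twist [-0.0003 -0.0007  0.0003] w 0.828 F [ 0.38  0.96 -0.69] M_tool [ 0.014  0.031 -0.042] j [-16.  35. -12. 112.  12.  35.  45.]
t: 6.15
tcp_pos: [0.5038, 0.2116, 0.0122]
eef_rot: [[-0.986, 0.165, 0.001], [0.165, 0.986, 0.0], [-0.001, 0.0, -1.0]]
force: [-1.4, -0.4, 3.7]
width: 0.539
t 6.15 tcp [0.5038 0.2116 0.0122] dp_tool [ 0.0002 -0.0007  0.0012] twist [0.0004 0.0007 0.0001] w 0.539 F [-1.4  -0.45  3.71] M_tool [ 0.033  0.072 -0.049] j [-16.  35. -12. 112.  12.  35.  45.]
```

```bash

python3 -m crank '[{"delta_pos":[0,0,-0.005],"twist":[0,0,0]},{"delta_pos":[0,0,-0.012],"twist":[0,0,0]},{"delta_pos":[0,0,-0.018],"twist":[0,0,0]},{"delta_pos":[0,0,-0.018],"twist":[0,0,0]},{"delta_pos":[0,0,-0.018],"twist":[0,0,0]},{"delta_pos":[0,0,-0.013],"twist":[0,0,0]},{"delta_pos":[0,0,-0.006],"twist":[0,0,0]},{"delta_pos":[0,0,0],"twist":[0,0,0]},{"delta_pos":[0,0,0],"twist":[0,0,0]},{"delta_pos":[0,0,0],"twist":[0,0,0]}]'
python3 d.py .5035 .211 .101 -9.5
python3 -m crank '[{"delta_pos":[0,0,0],"twist":[0,-0.022,0]},{"delta_pos":[0,0,0],"twist":[0,-0.044,0]},{"delta_pos":[0,0,0],"twist":[0,-0.044,0]},{"delta_pos":[0,0,0],"twist":[0,-0.044,0]},{"delta_pos":[0,0,0],"twist":[0,-0.044,0]},{"delta_pos":[0,0,0],"twist":[0,-0.044,0]},{"delta_pos":[0,0,0],"twist":[0,-0.044,0]},{"delta_pos":[0,0,0],"twist":[0,-0.02,0]},{"delta_pos":[0,0,0],"twist":[0,0,0]},{"delta_pos":[0,0,0],"twist":[0,0,0]}]'
python3 -m crank '[{"delta_pos":[0,0,0],"twist":[0,0,0]},{"delta_pos":[0,0,0],"twist":[0,0,0]},{"delta_pos":[0,0,0],"twist":[0,0,0]},{"delta_pos":[0,0,0],"twist":[0,0,0]}]'
python3 d.py .5035 .211 .101 -9.5 17.5
```

```text
t: 6.98
tcp_pos: [0.5026, 0.211, 0.1008]
eef_rot: [[-0.986, 0.165, -0.002], [0.165, 0.986, -0.001], [0.002, -0.001, -1.0]]
force: [-0.4, 0.4, -4.9]
width: 0.542
t 6.98 tcp [0.5026 0.211  0.1008] dp_tool [-0.0009  0.0002 -0.0002] twist [-0.0011 -0.0017 -0.    ] w 0.542 F [-0.42  0.41 -4.88] M_tool [ 0.008  0.017 -0.006] j [-14.  26. -15. 110.   9.  45.  47.]
t: 7.82
tcp_pos: [0.5022, 0.2118, 0.101]
eef_rot: [[-0.941, 0.163, 0.295], [0.156, 0.987, -0.05], [-0.3, -0.001, -0.954]]
force: [0.3, 0.5, -5.6]
width: 0.542
t: 8.15
tcp_pos: [0.5039, 0.2111, 0.1017]
eef_rot: [[-0.94, 0.166, 0.297], [0.158, 0.986, -0.05], [-0.301, 0.0, -0.954]]
force: [-0.3, 0.1, -6.2]
width: 0.54
t 8.15 tcp [0.5039 0.2111 0.1017] dp_tool [ 0.0005 -0.0002  0.0005] twist [-0.0001  0.0004 -0.001 ] w 0.540 F [-0.31  0.06 -6.17] M_tool [-0.005  0.759 -0.033] j [-30.  20.  -4. 123.  29.  28.  22.]
```

```bash
cat > m.py <<'E'
from h import *
L=[]
for i in range(8):
    r.get_image('side'); s=r.get_state(); R=np.array(s['eef_rot']); L.append(np.r_[R.T@s['ft_torque'],s['force']])
L=np.array(L); print('t %.2f'%s['t'],'M_tool mean',np.round(L[:,:3].mean(0),3),'sd',np.round(L[:,:3].std(0),3),'F',np.round(L[:,3:].mean(0),2),'tilt',np.round(np.degrees(np.arcsin(R[2,0])),2),'w',s['width'])
E
python3 m.py
python3 -m crank '[{"delta_pos":[0,0,0],"twist":[0,0.022,0]},{"delta_pos":[0,0,0],"twist":[0,0.044,0]},{"delta_pos":[0,0,0],"twist":[0,0.044,0]},{"delta_pos":[0,0,0],"twist":[0,0.044,0]},{"delta_pos":[0,0,0],"twist":[0,0.044,0]},{"delta_pos":[0,0,0],"twist":[0,0.044,0]},{"delta_pos":[0,0,0],"twist":[0,0.044,0]},{"delta_pos":[0,0,0],"twist":[0,0.02,0]},{"delta_pos":[0,0,0],"twist":[0,0,0]},{"delta_pos":[0,0,0],"twist":[0,0,0]}]'
python3 d.py .5035 .211 .101 -9.5
python3 m.py
python3 -m crank '[{"delta_pos":[0,0,0],"twist":[0,0.022,0]},{"delta_pos":[0,0,0],"twist":[0,0.044,0]},{"delta_pos":[0,0,0],"twist":[0,0.044,0]},{"delta_pos":[0,0,0],"twist":[0,0.044,0]},{"delta_pos":[0,0,0],"twist":[0,0.044,0]},{"delta_pos":[0,0,0],"twist":[0,0.044,0]},{"delta_pos":[0,0,0],"twist":[0,0.044,0]},{"delta_pos":[0,0,0],"twist":[0,0.02,0]},{"delta_pos":[0,0,0],"twist":[0,0,0]},{"delta_pos":[0,0,0],"twist":[0,0,0]}]'
python3 m.py; python3 d.py .5035 .211 .101 -9.5 -17.5
python3 -m crank '[{"delta_pos":[0,0,0],"twist":[0,-0.022,0]},{"delta_pos":[0,0,0],"twist":[0,-0.044,0]},{"delta_pos":[0,0,0],"twist":[0,-0.044,0]},{"delta_pos":[0,0,0],"twist":[0,-0.044,0]},{"delta_pos":[0,0,0],"twist":[0,-0.044,0]},{"delta_pos":[0,0,0],"twist":[0,-0.044,0]},{"delta_pos":[0,0,0],"twist":[0,-0.044,0]},{"delta_pos":[0,0,0],"twist":[0,-0.02,0]},{"delta_pos":[0,0,0],"twist":[0,0,0]},{"delta_pos":[0,0,0],"twist":[0,0,0]}]'
python3 m.py; python3 d.py .5035 .211 .101 -9.5
```

```text
t 8.55 M_tool mean [-0.016  0.706 -0.028] sd [0.032 0.029 0.026] F [-0.31  0.   -4.87] tilt -17.53 w 0.5436897015028528
t: 9.38
tcp_pos: [0.5036, 0.2112, 0.1014]
eef_rot: [[-0.986, 0.166, 0.001], [0.166, 0.986, -0.0], [-0.001, -0.0, -1.0]]
force: [0.1, 0.6, -5.1]
width: 0.539
t 9.38 tcp [0.5036 0.2112 0.1014] dp_tool [ 0.     -0.0002  0.0004] twist [-0.0003  0.0006 -0.0006] w 0.539 F [ 0.07  0.56 -5.13] M_tool [-0.072  0.062 -0.034] j [-14.  26. -15. 110.   9.  45.  47.]
t 9.78 M_tool mean [-0.017  0.02  -0.024] sd [0.03  0.05  0.022] F [-0.08 -0.   -5.15] tilt -0.02 w 0.5402352271389699
t: 10.62
tcp_pos: [0.5037, 0.2113, 0.1013]
eef_rot: [[-0.94, 0.166, -0.297], [0.158, 0.986, 0.05], [0.301, 0.0, -0.954]]
force: [-0.4, 0.3, -5.5]
width: 0.543
t 11.02 M_tool mean [-0.019 -0.64   0.009] sd [0.028 0.031 0.021] F [-0.16 -0.14 -5.2 ] tilt 17.5 w 0.5388125398870476
t 11.02 tcp [0.5033 0.2117 0.102 ] dp_tool [-0.0006 -0.0006  0.0009] twist [-0.0001 -0.      0.0006] w 0.539 F [-0.13  0.08 -6.07] M_tool [ 0.016 -0.698  0.034] j [ -7.  36. -17.  96.   1.  64.  57.]
t: 11.85
tcp_pos: [0.5031, 0.2117, 0.102]
eef_rot: [[-0.986, 0.164, -0.0], [0.164, 0.986, 0.0], [0.0, -0.0, -1.0]]
force: [0.0, -0.4, -4.4]
width: 0.542
t 12.25 M_tool mean [-0.007 -0.007  0.004] sd [0.022 0.034 0.018] F [ 0.32 -0.04 -4.86] tilt 0.03 w 0.5416252052588714
t 12.25 tcp [0.5037 0.2113 0.1015] dp_tool [ 0.0001 -0.0003  0.0005] twist [-0.     -0.0005 -0.0006] w 0.542 F [ 0.51 -0.58 -5.23] M_tool [ 0.001  0.014 -0.011] j [-14.  26. -14. 110.   9.  45.  47.]
```

White: the two level moments differ by only 0.027 N m (noise about 0.02), so its core is fast. Setting it back.

```bash

python3 -m crank '[{"delta_pos":[0,0,0.008],"twist":[0,0,0]},{"delta_pos":[0,0,0.018],"twist":[0,0,0]},{"delta_pos":[0,0,0.022],"twist":[0,0,0]},{"delta_pos":[0,0,0.02],"twist":[0,0,0]},{"delta_pos":[0,0,0.011],"twist":[0,0,0]},{"delta_pos":[0,0,0.006],"twist":[0,0,0]},{"delta_pos":[0,0,0.003],"twist":[0,0,0]},{"delta_pos":[0,0,0.0015],"twist":[0,0,0]},{"delta_pos":[0,0,0],"twist":[0,0,0]},{"delta_pos":[0,0,0],"twist":[0,0,0]}]'
python3 d.py .5035 .211 .012 -9.5
```

```text
t: 13.08
tcp_pos: [0.5044, 0.2119, 0.0131]
eef_rot: [[-0.986, 0.165, 0.002], [0.165, 0.986, 0.001], [-0.002, 0.001, -1.0]]
force: [0.2, -0.2, -4.8]
width: 0.544
t 13.08 tcp [0.5044 0.2119 0.0131] dp_tool [ 0.0008 -0.0011  0.0011] twist [0.0012 0.0017 0.0001] w 0.544 F [ 0.18 -0.22 -4.81] M_tool [-0.004 -0.025 -0.05 ] j [-16.  34. -12. 112.  12.  35.  45.]
```

Still carrying 4.8 N, so it hasn't touched down; lowering about 1 mm at a time.

```bash

python3 -m crank '[{"delta_pos":[0,0,0.0008],"twist":[0,0,0]},{"delta_pos":[0,0,0],"twist":[0,0,0]},{"delta_pos":[0,0,0],"twist":[0,0,0]}]'
python3 d.py .5035 .211 .012 -9.5
python3 -m crank '[{"delta_pos":[0,0,0.0008],"twist":[0,0,0]},{"delta_pos":[0,0,0],"twist":[0,0,0]},{"delta_pos":[0,0,0],"twist":[0,0,0]}]'
python3 d.py .5035 .211 .012 -9.5
```

```text
t: 13.33
tcp_pos: [0.5044, 0.2119, 0.0122]
eef_rot: [[-0.986, 0.165, 0.002], [0.165, 0.986, 0.001], [-0.002, 0.001, -1.0]]
force: [0.3, 0.1, -1.0]
width: 0.538
t 13.33 tcp [0.5044 0.2119 0.0122] dp_tool [ 0.0008 -0.001   0.0002] twist [ 0.0011  0.0017 -0.    ] w 0.538 F [ 0.33  0.08 -1.01] M_tool [ 0.041 -0.039 -0.001] j [-16.  35. -12. 112.  12.  35.  45.]
t: 13.58
tcp_pos: [0.5045, 0.2119, 0.0122]
eef_rot: [[-0.986, 0.165, 0.002], [0.165, 0.986, 0.001], [-0.002, 0.001, -1.0]]
force: [-1.0, -0.6, 6.8]
width: 0.542
t 13.58 tcp [0.5045 0.2119 0.0122] dp_tool [ 0.0008 -0.0011  0.0002] twist [0.0008 0.0018 0.0001] w 0.542 F [-0.98 -0.58  6.83] M_tool [ 0.407  0.503 -0.013] j [-16.  35. -12. 112.  12.  35.  45.]
```

```bash

python3 -m crank '[{"delta_pos":[0,0,0],"twist":[0,0,0]},{"delta_pos":[0,0,0],"twist":[0,0,0]},{"delta_pos":[0,0,0],"twist":[0,0,0]},{"delta_pos":[0,0,0],"twist":[0,0,0]},{"delta_pos":[0,0,-0.008],"twist":[0,0,0]},{"delta_pos":[0,0,-0.02],"twist":[0,0,0]},{"delta_pos":[0,0,-0.025],"twist":[0,0,0]},{"delta_pos":[0,0,-0.025],"twist":[0,0,0]},{"delta_pos":[0,0,-0.02],"twist":[0,0,0]},{"delta_pos":[0,0,-0.01],"twist":[0,0,0]}]' 0.076
python3 d.py .4645 .024 .12 12
```

```text
t: 14.42
tcp_pos: [0.505, 0.2122, 0.1218]
eef_rot: [[-0.986, 0.165, 0.004], [0.165, 0.986, 0.002], [-0.004, 0.002, -1.0]]
force: [0.9, -0.6, -0.0]
width: 0.828
t 14.42 tcp [0.505  0.2122 0.1218] dp_tool [ 0.0089 -0.1924  0.0013] twist [ 0.0016  0.0039 -0.3752] w 0.828 F [ 0.92 -0.56 -0.  ] M_tool [-0.061  0.039 -0.082] j [-13.  25. -15. 109.   8.  47.  48.]
```

```bash

python3 -m crank '[{"delta_pos":[0.0009,-0.012,0],"twist":[0,0,0]},{"delta_pos":[0.001,-0.024,0],"twist":[0,0,0]},{"delta_pos":[0.001,-0.024,0],"twist":[0,0,0]},{"delta_pos":[0.001,-0.024,0],"twist":[0,0,0]},{"delta_pos":[0.001,-0.024,0],"twist":[0,0,0]},{"delta_pos":[0.001,-0.024,0],"twist":[0,0,0]},{"delta_pos":[0.001,-0.024,0],"twist":[0,0,0]},{"delta_pos":[0.001,-0.022,0],"twist":[0,0,0]},{"delta_pos":[0.001,-0.014,0],"twist":[0,0,-0.03]},{"delta_pos":[0,0,0],"twist":[0,0,-0.07]}]'
python3 -m crank '[{"delta_pos":[0,0,0],"twist":[0,0,-0.07]},{"delta_pos":[0,0,0],"twist":[0,0,-0.07]},{"delta_pos":[0,0,0],"twist":[0,0,-0.07]},{"delta_pos":[0,0,0],"twist":[0,0,-0.065]},{"delta_pos":[0,0,0],"twist":[0,0,0]},{"delta_pos":[0,0,0],"twist":[0,0,0]}]'
python3 d.py .4645 .024 .011 12
python3 - <<'E'
from h import *
a=[]
im=snap('side','s3'); print(r.look_for('side','case_white')[:2],r.mark_of('side','case_white')[:2],r.mark_of('side','case_blue')[:1]); 
P=cloud(im)
near=(np.hypot(P[...,0]-.505,P[...,1]-.21)<.085)&(im['depth']>0)
t=near&(P[...,2]>.042)&(P[...,2]<.052); print(cv2.minAreaRect(P[t][:,:2].astype(np.float32)))
E
```

```text
t: 15.25
tcp_pos: [0.4603, 0.0187, 0.117]
eef_rot: [[-0.998, 0.07, -0.004], [0.07, 0.998, -0.002], [0.004, -0.003, -1.0]]
force: [-0.5, -0.4, -0.0]
width: 0.829
t: 15.75
tcp_pos: [0.4618, 0.0228, 0.1176]
eef_rot: [[-0.979, -0.205, -0.002], [-0.205, 0.979, -0.0], [0.002, 0.0, -1.0]]
force: [-0.1, -0.1, 0.8]
width: 0.829
t 15.75 tcp [0.4618 0.0228 0.1176] dp_tool [-0.0032  0.0006  0.1066] twist [ 0.0003 -0.0022 -0.0029] w 0.829 F [-0.08 -0.07  0.78] M_tool [-0.049  0.032  0.01 ] j [  8.  18. -17. 121.   7.  43.  89.]
[{'centre': [0.4109, -0.127, 0.028], 'confidence': 0.92}, {'centre': [0.4795, 0.1923, 0.0316], 'confidence': 0.7}] [{'centre': [0.5071, 0.2102, 0.0], 'confidence': 0.89}, {'centre': [0.4199, -0.1183, -0.0057], 'confidence': 0.84}] [{'centre': [0.4634, 0.0242, -0.0006], 'confidence': 0.63}]
((0.5030756592750549, 0.2119029015302658), (0.05237523838877678, 0.1143961027264595), 81.19120788574219)
```

View pics/s3.png

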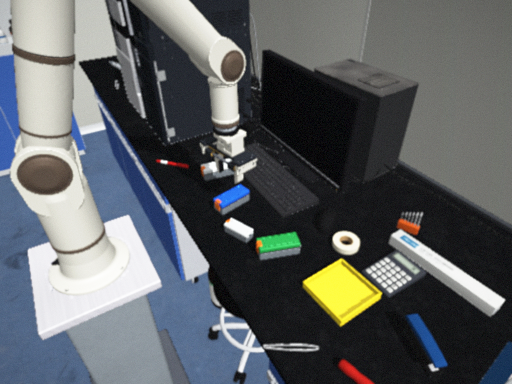

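The side view shows white back upright at (217,168), within 2 mm of where it stood. Now descending on blue.

```bash

python3 -m crank '[{"delta_pos":[-0.003,0.0006,0.012],"twist":[0,0,-0.003]},{"delta_pos":[0,0,0.02],"twist":[0,0,0]},{"delta_pos":[0,0,0.02],"twist":[0,0,0]},{"delta_pos":[0,0,0.02],"twist":[0,0,0]},{"delta_pos":[0,0,0.016],"twist":[0,0,0]},{"delta_pos":[0,0,0.012],"twist":[0,0,0]},{"delta_pos":[0,0,0.0055],"twist":[0,0,0]},{"delta_pos":[0,0,0],"twist":[0,0,0]},{"delta_pos":[0,0,0],"twist":[0,0,0]}]'
python3 d.py .4645 .024 .011 12
python3 -m crank '[{"delta_pos":[0,0,0],"twist":[0,0,0]},{"delta_pos":[0,0,0],"twist":[0,0,0]},{"delta_pos":[0,0,0],"twist":[0,0,0]},{"delta_pos":[0,0,0],"twist":[0,0,0]},{"delta_pos":[0,0,0],"twist":[0,0,0]},{"delta_pos":[0,0,0],"twist":[0,0,0]}]' 0.03 38
python3 d.py .4645 .024 .011 12
```

```text
t: 16.7
tcp_pos: [0.4659, 0.0249, 0.0132]
eef_rot: [[-0.978, -0.211, -0.0], [-0.211, 0.978, -0.0], [0.0, 0.0, -1.0]]
force: [0.2, -0.1, 0.5]
width: 0.829
t 16.70 tcp [0.4659 0.0249 0.0132] dp_tool [ 0.0016 -0.0006  0.0022] twist [ 0.     -0.0002  0.0028] w 0.829 F [ 0.15 -0.11  0.54] M_tool [-0.058 -0.017  0.001] j [  5.  29. -13. 123.  13.  29.  84.]
t: 17.2
tcp_pos: [0.4662, 0.0248, 0.0136]
eef_rot: [[-0.978, -0.21, 0.001], [-0.21, 0.978, 0.0], [-0.001, -0.0, -1.0]]
force: [0.4, 0.1, 4.6]
width: 0.541
t 17.20 tcp [0.4662 0.0248 0.0136] dp_tool [ 0.0019 -0.0004  0.0026] twist [-0.0001  0.0008  0.0024] w 0.541 F [0.36 0.1  4.61] M_tool [-0.123  0.211  0.132] j [  5.  29. -13. 123.  13.  29.  84.]
```

```bash

python3 -m crank '[{"delta_pos":[0,0,-0.005],"twist":[0,0,0]},{"delta_pos":[0,0,-0.012],"twist":[0,0,0]},{"delta_pos":[0,0,-0.018],"twist":[0,0,0]},{"delta_pos":[-0.01,0,-0.018],"twist":[0,0,0]},{"delta_pos":[-0.015,0,-0.018],"twist":[0,0,0]},{"delta_pos":[-0.015,0,-0.013],"twist":[0,0,0]},{"delta_pos":[-0.01,0,-0.006],"twist":[0,0,0]},{"delta_pos":[0,0,0],"twist":[0,0,0]},{"delta_pos":[0,0,0],"twist":[0,0,0]}]'
python3 d.py .4662 .0248 .101 12
python3 -m crank '[{"delta_pos":[0,0,0],"twist":[0,-0.022,0]},{"delta_pos":[0,0,0],"twist":[0,-0.044,0]},{"delta_pos":[0,0,0],"twist":[0,-0.044,0]},{"delta_pos":[0,0,0],"twist":[0,-0.044,0]}]'
python3 d.py .4662 .0248 .101 12
```

```text
t: 17.95
tcp_pos: [0.514, 0.0352, 0.1027]
eef_rot: [[-0.978, -0.211, -0.001], [-0.211, 0.978, -0.0], [0.001, 0.0, -1.0]]
force: [-1.4, -0.4, -5.4]
width: 0.543
t 17.95 tcp [0.514  0.0352 0.1027] dp_tool [ 0.049  -0.0001  0.0018] twist [ 0.0002 -0.001   0.003 ] w 0.543 F [-1.38 -0.37 -5.41] M_tool [-0.018  0.137 -0.009] j [  6.  24. -16. 114.   9.  43.  87.]
t: 18.28
tcp_pos: [0.5117, 0.0349, 0.1013]
eef_rot: [[-0.966, -0.211, 0.147], [-0.208, 0.978, 0.032], [-0.151, 0.001, -0.989]]
force: [0.8, -0.4, -5.3]
width: 0.54
t 18.28 tcp [0.5117 0.0349 0.1013] dp_tool [ 0.0462 -0.0003 -0.0067] twist [0.0007 0.1512 0.0028] w 0.540 F [ 0.78 -0.37 -5.32] M_tool [-0.019  0.351  0.022] j [  8.  19. -16. 122.   9.  31.  88.]
```

```bash

python3 -m crank '[{"delta_pos":[0,0,0],"twist":[0,-0.044,0]},{"delta_pos":[0,0,0],"twist":[0,-0.044,0]},{"delta_pos":[0,0,0],"twist":[0,-0.044,0]},{"delta_pos":[0,0,0],"twist":[0,-0.02,0]},{"delta_pos":[0,0,0],"twist":[0,0,0]},{"delta_pos":[0,0,0],"twist":[0,0,0]},{"delta_pos":[0,0,0],"twist":[0,0,0]},{"delta_pos":[0,0,0],"twist":[0,0,0]}]'
python3 m.py;python3 d.py .4662 .0248 .101 12
python3 -m crank '[{"delta_pos":[0,0,0],"twist":[0,0.022,0]},{"delta_pos":[0,0,0],"twist":[0,0.044,0]},{"delta_pos":[0,0,0],"twist":[0,0.044,0]},{"delta_pos":[0,0,0],"twist":[0,0.044,0]},{"delta_pos":[0,0,0],"twist":[0,0.044,0]},{"delta_pos":[0,0,0],"twist":[0,0.044,0]},{"delta_pos":[0,0,0],"twist":[0,0.044,0]},{"delta_pos":[0,0,0],"twist":[0,0.02,0]},{"delta_pos":[0,0,0],"twist":[0,0,0]},{"delta_pos":[0,0,0],"twist":[0,0,0]}]'
python3 d.py .4662 .0248 .101 12
python3 m.py
python3 -m crank '[{"delta_pos":[0,0,0],"twist":[0,0.022,0]},{"delta_pos":[0,0,0],"twist":[0,0.044,0]},{"delta_pos":[0,0,0],"twist":[0,0.044,0]},{"delta_pos":[0,0,0],"twist":[0,0.044,0]},{"delta_pos":[0,0,0],"twist":[0,0.044,0]},{"delta_pos":[0,0,0],"twist":[0,0.044,0]},{"delta_pos":[0,0,0],"twist":[0,0.044,0]},{"delta_pos":[0,0,0],"twist":[0,0.02,0]},{"delta_pos":[0,0,0],"twist":[0,0,0]},{"delta_pos":[0,0,0],"twist":[0,0,0]}]'
python3 m.py; python3 d.py .4662 .0248 .101 12
python3 -m crank '[{"delta_pos":[0,0,0],"twist":[0,-0.022,0]},{"delta_pos":[0,0,0],"twist":[0,-0.044,0]},{"delta_pos":[0,0,0],"twist":[0,-0.044,0]},{"delta_pos":[0,0,0],"twist":[0,-0.044,0]},{"delta_pos":[0,0,0],"twist":[0,-0.044,0]},{"delta_pos":[0,0,0],"twist":[0,-0.044,0]},{"delta_pos":[0,0,0],"twist":[0,-0.044,0]},{"delta_pos":[0,0,0],"twist":[0,-0.02,0]},{"delta_pos":[0,0,0],"twist":[0,0,0]},{"delta_pos":[0,0,0],"twist":[0,0,0]}]'
python3 m.py; python3 d.py .4662 .0248 .101 12
```

```text
t: 18.95
tcp_pos: [0.5148, 0.0354, 0.1029]
eef_rot: [[-0.932, -0.211, 0.294], [-0.201, 0.978, 0.064], [-0.301, 0.0, -0.954]]
force: [1.1, 0.3, -4.2]
width: 0.544
t 19.35 M_tool mean [-0.027  0.64  -0.006] sd [0.023 0.039 0.022] F [ 0.13 -0.19 -4.91] tilt -17.53 w 0.5484897933817181
t 19.35 tcp [0.5148 0.0354 0.1031] dp_tool [ 0.048  -0.0001 -0.013 ] twist [0.0005 0.3059 0.0028] w 0.548 F [ 0.94 -0.55 -4.77] M_tool [ 0.017  0.664 -0.017] j [ 10.  16. -17. 129.   9.  18.  88.]
t: 20.18
tcp_pos: [0.5151, 0.0355, 0.1029]
eef_rot: [[-0.978, -0.211, 0.001], [-0.211, 0.978, 0.0], [-0.001, 0.0, -1.0]]
force: [-0.8, 0.4, -4.7]
width: 0.544
t 20.18 tcp [0.5151 0.0355 0.1029] dp_tool [ 0.0501 -0.0002  0.0019] twist [0.0003 0.001  0.0029] w 0.544 F [-0.83  0.36 -4.68] M_tool [-0.057  0.009 -0.021] j [  6.  24. -16. 114.   9.  43.  87.]
t 20.58 M_tool mean [-0.041 -0.027  0.014] sd [0.015 0.027 0.029] F [ 0.16 -0.02 -4.75] tilt -0.01 w 0.5409748077269884
t: 21.42
tcp_pos: [0.5147, 0.0354, 0.1027]
eef_rot: [[-0.932, -0.211, -0.294], [-0.201, 0.978, -0.063], [0.301, 0.0, -0.954]]
force: [-0.9, -0.2, -5.4]
width: 0.545
t 21.82 M_tool mean [-0.042 -0.61  -0.009] sd [0.024 0.04  0.026] F [-0.12  0.02 -4.65] tilt 17.5 w 0.5422629788185175
t 21.82 tcp [0.5147 0.0352 0.1034] dp_tool [0.0466 0.     0.0172] twist [-0.0005 -0.3055  0.0026] w 0.542 F [ 0.    0.23 -5.18] M_tool [-0.016 -0.645  0.026] j [  3.  34. -15.  99.   9.  66.  86.]
t: 22.65
tcp_pos: [0.5143, 0.0351, 0.1034]
eef_rot: [[-0.978, -0.21, -0.001], [-0.21, 0.978, -0.0], [0.001, -0.0, -1.0]]
force: [-0.7, -1.0, -4.3]
width: 0.538
t 23.05 M_tool mean [-0.046  0.085 -0.008] sd [0.033 0.042 0.022] F [-0.1  -0.04 -4.97] tilt 0.02 w 0.5454637255403061
t 23.05 tcp [0.5148 0.0354 0.1029] dp_tool [ 0.0498 -0.0002  0.002 ] twist [ 0.0002 -0.0004  0.0029] w 0.545 F [ 0.23  0.14 -5.07] M_tool [-0.031  0.086  0.025] j [  6.  24. -16. 114.   9.  44.  87.]
```

Blue: the level moment differs by 0.11 N m, in the direction expected for a sliding core, so it looks like the loose one. Green still has to be tested, so I'm setting blue back.

```bash

python3 -m crank '[{"delta_pos":[0.01,0,0.005],"twist":[0,0,0]},{"delta_pos":[0.02,0,0.016],"twist":[0,0,0]},{"delta_pos":[0.015,0,0.02],"twist":[0,0,0]},{"delta_pos":[0.005,0,0.018],"twist":[0,0,0]},{"delta_pos":[0,0,0.014],"twist":[0,0,0]},{"delta_pos":[0,0,0.009],"twist":[0,0,0]},{"delta_pos":[0,0,0.004],"twist":[0,0,0]},{"delta_pos":[0,0,0.002],"twist":[0,0,0]},{"delta_pos":[0,0,0],"twist":[0,0,0]},{"delta_pos":[0,0,0],"twist":[0,0,0]}]'
python3 d.py .4662 .0248 .0136 12
python3 -m crank '[{"delta_pos":[0,0,0.001],"twist":[0,0,0]},{"delta_pos":[0,0,0],"twist":[0,0,0]},{"delta_pos":[0,0,0],"twist":[0,0,0]}]'
python3 d.py .4662 .0248 .0136 12
```

```text
t: 23.88
tcp_pos: [0.4667, 0.025, 0.0157]
eef_rot: [[-0.978, -0.211, 0.001], [-0.211, 0.978, 0.0], [-0.001, -0.0, -1.0]]
force: [0.0, -0.3, -4.6]
width: 0.541
t 23.88 tcp [0.4667 0.025  0.0157] dp_tool [ 0.0006 -0.0001  0.0021] twist [-0.0001  0.0013  0.0029] w 0.541 F [ 0.04 -0.28 -4.59] M_tool [-0.073  0.048 -0.06 ] j [  5.  29. -13. 123.  13.  30.  84.]
t: 24.13
tcp_pos: [0.4662, 0.0248, 0.0145]
eef_rot: [[-0.978, -0.211, 0.001], [-0.211, 0.978, 0.0], [-0.001, -0.0, -1.0]]
force: [-0.2, -1.7, -5.1]
width: 0.543
t 24.13 tcp [0.4662 0.0248 0.0145] dp_tool [0.     0.     0.0009] twist [-0.0002  0.0008  0.0027] w 0.543 F [-0.21 -1.7  -5.14] M_tool [-0.013  0.048  0.005] j [  5.  29. -13. 123.  13.  30.  84.]
```

```bash

python3 -m crank '[{"delta_pos":[0,0,0.0009],"twist":[0,0,0]},{"delta_pos":[0,0,0],"twist":[0,0,0]},{"delta_pos":[0,0,0],"twist":[0,0,0]}]'
python3 d.py .4662 .0248 .0136 12
python3 -m crank '[{"delta_pos":[0,0,0.0005],"twist":[0,0,0]},{"delta_pos":[0,0,0],"twist":[0,0,0]},{"delta_pos":[0,0,0],"twist":[0,0,0]}]'
python3 d.py .4662 .0248 .0136 12
```

```text
t: 24.38
tcp_pos: [0.4662, 0.0248, 0.0136]
eef_rot: [[-0.978, -0.211, 0.001], [-0.211, 0.978, -0.0], [-0.001, -0.0, -1.0]]
force: [-0.3, 0.5, 1.1]
width: 0.542
t 24.38 tcp [0.4662 0.0248 0.0136] dp_tool [-0.  0. -0.] twist [-0.0002  0.0007  0.0027] w 0.542 F [-0.33  0.5   1.1 ] M_tool [-0.111  0.257  0.038] j [  5.  29. -13. 123.  13.  29.  84.]
t: 24.63
tcp_pos: [0.4662, 0.0248, 0.0136]
eef_rot: [[-0.978, -0.211, 0.001], [-0.211, 0.978, -0.0], [-0.001, -0.0, -1.0]]
force: [-2.2, -0.2, 8.5]
width: 0.539
t 24.63 tcp [0.4662 0.0248 0.0136] dp_tool [-0.  0. -0.] twist [-0.0004  0.0006  0.0027] w 0.539 F [-2.23 -0.23  8.49] M_tool [-0.263  0.702  0.016] j [  5.  29. -13. 123.  13.  29.  84.]
```

Release and retreat, heading for green.

```bash

python3 -m crank '[{"delta_pos":[0,0,0],"twist":[0,0,0]},{"delta_pos":[0,0,0],"twist":[0,0,0]},{"delta_pos":[0,0,0],"twist":[0,0,0]},{"delta_pos":[0,0,0],"twist":[0,0,0]},{"delta_pos":[0,0,-0.008],"twist":[0,0,0]},{"delta_pos":[0,0,-0.02],"twist":[0,0,0]},{"delta_pos":[0,0,-0.025],"twist":[0,0,0]},{"delta_pos":[0,0,-0.025],"twist":[0,0,0]},{"delta_pos":[0,0,-0.02],"twist":[0,0,0]},{"delta_pos":[0,0,-0.01],"twist":[0,0,0]}]' 0.076
python3 d.py .4778 -.236 .12 -18.6
```

```text
t: 25.47
tcp_pos: [0.4673, 0.0249, 0.1236]
eef_rot: [[-0.978, -0.211, 0.004], [-0.211, 0.978, 0.0], [-0.004, -0.001, -1.0]]
force: [0.1, -0.6, 0.4]
width: 0.83
t 25.47 tcp [0.4673 0.0249 0.1236] dp_tool [ 0.0448 -0.2573  0.0036] twist [3.000e-04 3.900e-03 5.369e-01] w 0.830 F [ 0.09 -0.64  0.41] M_tool [-0.041  0.009  0.042] j [  9.  17. -17. 120.   7.  43.  89.]
```

```bash

python3 -m crank '[{"delta_pos":[0.002,-0.012,0],"twist":[0,0,0]},{"delta_pos":[0.0045,-0.026,0],"twist":[0,0,0]},{"delta_pos":[0.0045,-0.026,0],"twist":[0,0,0]},{"delta_pos":[0.0045,-0.026,0],"twist":[0,0,0]},{"delta_pos":[0.0045,-0.026,0],"twist":[0,0,0]},{"delta_pos":[0.0045,-0.026,0],"twist":[0,0,0]},{"delta_pos":[0.0045,-0.026,0],"twist":[0,0,0]},{"delta_pos":[0.0045,-0.026,0],"twist":[0,0,0]},{"delta_pos":[0.0045,-0.026,0],"twist":[0,0,0]},{"delta_pos":[0.0045,-0.024,0],"twist":[0,0,0]}]'
python3 -m crank '[{"delta_pos":[0.002,-0.013,0],"twist":[0,0,0.03]},{"delta_pos":[0,0,0],"twist":[0,0,0.07]},{"delta_pos":[0,0,0],"twist":[0,0,0.075]},{"delta_pos":[0,0,0],"twist":[0,0,0.075]},{"delta_pos":[0,0,0],"twist":[0,0,0.075]},{"delta_pos":[0,0,0],"twist":[0,0,0.075]},{"delta_pos":[0,0,0],"twist":[0,0,0.075]},{"delta_pos":[0,0,0],"twist":[0,0,0.06]},{"delta_pos":[0,0,0],"twist":[0,0,0]},{"delta_pos":[0,0,0],"twist":[0,0,0]}]'
python3 d.py .4778 -.236 .011 -18.6
python3 - <<'E'
from h import *
im=snap('side','s4'); im2=snap('top','t4')
for t in('case_green','case_blue'): 
  for c in('side','top'): print(t,c,r.mark_of(c,t)[:2])
for i in(im,im2):
  P=cloud(i)
  for x,y in((.4645,.024),(.478,-.236)):
    near=(np.hypot(P[...,0]-x,P[...,1]-y)<.085)&(i['depth']>0)
    t=near&(P[...,2]>.040)&(P[...,2]<.052); print(cv2.minAreaRect(P[t][:,:2].astype(np.float32)),t.sum())
E
```

```text
t: 26.3
tcp_pos: [0.4752, -0.2243, 0.1204]
eef_rot: [[-0.978, -0.21, -0.001], [-0.21, 0.978, 0.0], [0.001, 0.0, -1.0]]
force: [0.2, -0.9, -1.1]
width: 0.831
t: 27.13
tcp_pos: [0.4764, -0.235, 0.1205]
eef_rot: [[-0.949, 0.315, -0.001], [0.315, 0.949, 0.0], [0.001, 0.0, -1.0]]
force: [-0.8, 0.1, 0.5]
width: 0.826
t 27.13 tcp [ 0.4764 -0.235   0.1205] dp_tool [-0.0017 -0.0005  0.1095] twist [ 0.0003 -0.0007  0.0037] w 0.826 F [-0.84  0.1   0.45] M_tool [ 0.007 -0.025  0.012] j [ 27.  23.  -4. 112.   2.  46.  93.]
case_green side [{'centre': [0.4814, -0.2334, 0.004], 'confidence': 0.93}]
case_green top [{'centre': [0.4783, -0.239, -0.0017], 'confidence': 0.82}]
case_blue side [{'centre': [0.4629, 0.0259, -0.0019], 'confidence': 0.77}, {'centre': [0.3815, 0.3641, 0.0009], 'confidence': 0.62}]
case_blue top [{'centre': [0.4684, 0.0278, 0.0022], 'confidence': 0.78}]
((0.4648805260658264, 0.02434304542839527), (0.12389581650495529, 0.05292104557156563), 13.338423728942871) 356
((0.4783027172088623, -0.2350975126028061), (0.05332393944263458, 0.11932828277349472), 71.41006469726562) 554
((0.463957279920578, 0.023515235632658005), (0.1207808181643486, 0.049441512674093246), 11.533294677734375) 554
((0.4763067662715912, -0.23741255700588226), (0.04942641034722328, 0.12264076620340347), 69.95030212402344) 350
```

View pics/s4.png

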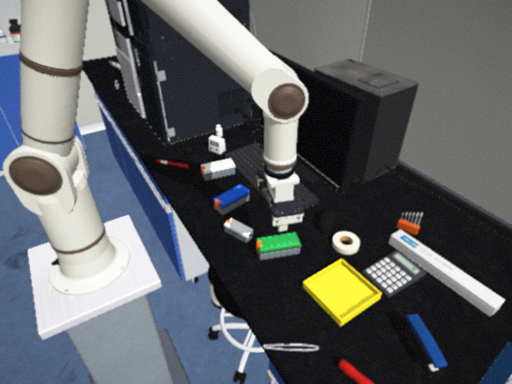

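Blue at (232,198) is upright and back in its place to within about 1 mm. The gripper is centred over green at (278,245).

```bash

python3 -m crank '[{"delta_pos":[-0.0015,-0.0005,0.012],"twist":[0,0,0.003]},{"delta_pos":[0,0,0.02],"twist":[0,0,0]},{"delta_pos":[0,0,0.02],"twist":[0,0,0]},{"delta_pos":[0,0,0.02],"twist":[0,0,0]},{"delta_pos":[0,0,0.018],"twist":[0,0,0]},{"delta_pos":[0,0,0.012],"twist":[0,0,0]},{"delta_pos":[0,0,0.0065],"twist":[0,0,0]},{"delta_pos":[0,0,0],"twist":[0,0,0]},{"delta_pos":[0,0,0],"twist":[0,0,0]}]'
python3 d.py .4778 -.236 .011 -18.6
python3 -m crank '[{"delta_pos":[0,0,0],"twist":[0,0,0]},{"delta_pos":[0,0,0],"twist":[0,0,0]},{"delta_pos":[0,0,0],"twist":[0,0,0]},{"delta_pos":[0,0,0],"twist":[0,0,0]},{"delta_pos":[0,0,0],"twist":[0,0,0]},{"delta_pos":[0,0,0],"twist":[0,0,0]}]' 0.03 38
python3 d.py .4778 -.236 .011 -18.6
```

```text
t: 28.18
tcp_pos: [0.4778, -0.2368, 0.0121]
eef_rot: [[-0.947, 0.32, -0.0], [0.32, 0.947, 0.0], [0.0, 0.0, -1.0]]
force: [0.7, -0.9, 1.3]
width: 0.829
t 28.18 tcp [ 0.4778 -0.2368  0.0121] dp_tool [0.0003 0.0008 0.0011] twist [ 0.0001 -0.0003 -0.0011] w 0.829 F [ 0.67 -0.86  1.3 ] M_tool [ 0.02  -0.038  0.039] j [ 26.  33.  -3. 114.   3.  33.  92.]
t: 28.68
tcp_pos: [0.4783, -0.2366, 0.0129]
eef_rot: [[-0.947, 0.32, 0.001], [0.32, 0.947, 0.0], [-0.001, 0.0, -1.0]]
force: [-0.3, 1.4, 5.1]
width: 0.54
t 28.68 tcp [ 0.4783 -0.2366  0.0129] dp_tool [0.0007 0.0004 0.0019] twist [ 0.0003  0.001  -0.001 ] w 0.540 F [-0.34  1.44  5.14] M_tool [-0.391  0.175  0.139] j [ 26.  33.  -3. 114.   3.  33.  92.]
```

```bash

python3 -m crank '[{"delta_pos":[0,0,-0.005],"twist":[0,0,0]},{"delta_pos":[0,0,-0.012],"twist":[0,0,0]},{"delta_pos":[0,0,-0.018],"twist":[0,0,0]},{"delta_pos":[0,0,-0.018],"twist":[0,0,0]},{"delta_pos":[0,0,-0.018],"twist":[0,0,0]},{"delta_pos":[0,0,-0.013],"twist":[0,0,0]},{"delta_pos":[0,0,-0.006],"twist":[0,0,0]},{"delta_pos":[0,0,0],"twist":[0,0,0]},{"delta_pos":[0,0,0],"twist":[0,0,0]}]'
python3 d.py .4783 -.2366 .102 -18.6
python3 -m crank '[{"delta_pos":[0,0,0],"twist":[0,-0.022,0]},{"delta_pos":[0,0,0],"twist":[0,-0.044,0]},{"delta_pos":[0,0,0],"twist":[0,-0.044,0]},{"delta_pos":[0,0,0],"twist":[0,-0.044,0]},{"delta_pos":[0,0,0],"twist":[0,-0.044,0]},{"delta_pos":[0,0,0],"twist":[0,-0.044,0]},{"delta_pos":[0,0,0],"twist":[0,-0.044,0]},{"delta_pos":[0,0,0],"twist":[0,-0.02,0]},{"delta_pos":[0,0,0],"twist":[0,0,0]},{"delta_pos":[0,0,0],"twist":[0,0,0]}]'
python3 m.py; python3 d.py .4783 -.2366 .102 -18.6 17.5
```

```text
t: 29.43
tcp_pos: [0.4773, -0.2367, 0.1021]
eef_rot: [[-0.947, 0.32, -0.0], [0.32, 0.947, 0.0], [0.0, -0.0, -1.0]]
force: [0.0, -0.0, -4.9]
width: 0.539
t 29.43 tcp [ 0.4773 -0.2367  0.1021] dp_tool [-0.0009  0.0005  0.0001] twist [-0.0001 -0.0003 -0.0013] w 0.539 F [ 0.04 -0.03 -4.91] M_tool [-0.017 -0.018  0.009] j [ 27.  24.  -4. 112.   2.  44.  93.]
t: 30.27
tcp_pos: [0.4763, -0.2363, 0.101]
eef_rot: [[-0.904, 0.32, 0.282], [0.306, 0.947, -0.095], [-0.298, 0.0, -0.955]]
force: [0.2, -0.4, -4.6]
width: 0.541
t 30.67 M_tool mean [ 0.011  0.67  -0.012] sd [0.031 0.033 0.015] F [ 0.23 -0.16 -5.06] tilt -17.53 w 0.5414538520642095
t 30.67 tcp [ 0.478  -0.2368  0.1022] dp_tool [-0.0002  0.0003  0.0003] twist [-0.0003  0.0005 -0.0009] w 0.541 F [-0.3  -0.4  -5.74] M_tool [-0.006  0.642  0.012] j [ 30.  17.  -6. 127.   0.  19.  96.]
```

```bash

python3 -m crank '[{"delta_pos":[0,0,0],"twist":[0,0.022,0]},{"delta_pos":[0,0,0],"twist":[0,0.044,0]},{"delta_pos":[0,0,0],"twist":[0,0.044,0]},{"delta_pos":[0,0,0],"twist":[0,0.044,0]},{"delta_pos":[0,0,0],"twist":[0,0.044,0]},{"delta_pos":[0,0,0],"twist":[0,0.044,0]},{"delta_pos":[0,0,0],"twist":[0,0.044,0]},{"delta_pos":[0,0,0],"twist":[0,0.02,0]},{"delta_pos":[0,0,0],"twist":[0,0,0]},{"delta_pos":[0,0,0],"twist":[0,0,0]}]'
python3 m.py; python3 m.py
python3 -m crank '[{"delta_pos":[0,0,0],"twist":[0,0.022,0]},{"delta_pos":[0,0,0],"twist":[0,0.044,0]},{"delta_pos":[0,0,0],"twist":[0,0.044,0]},{"delta_pos":[0,0,0],"twist":[0,0.044,0]},{"delta_pos":[0,0,0],"twist":[0,0.044,0]},{"delta_pos":[0,0,0],"twist":[0,0.044,0]},{"delta_pos":[0,0,0],"twist":[0,0.044,0]},{"delta_pos":[0,0,0],"twist":[0,0.02,0]},{"delta_pos":[0,0,0],"twist":[0,0,0]},{"delta_pos":[0,0,0],"twist":[0,0,0]}]'
python3 m.py; python3 d.py .4783 -.2366 .102 -18.6 -17.5
python3 -m crank '[{"delta_pos":[0,0,0],"twist":[0,-0.022,0]},{"delta_pos":[0,0,0],"twist":[0,-0.044,0]},{"delta_pos":[0,0,0],"twist":[0,-0.044,0]},{"delta_pos":[0,0,0],"twist":[0,-0.044,0]},{"delta_pos":[0,0,0],"twist":[0,-0.044,0]},{"delta_pos":[0,0,0],"twist":[0,-0.044,0]},{"delta_pos":[0,0,0],"twist":[0,-0.044,0]},{"delta_pos":[0,0,0],"twist":[0,-0.02,0]},{"delta_pos":[0,0,0],"twist":[0,0,0]},{"delta_pos":[0,0,0],"twist":[0,0,0]}]'
python3 m.py; python3 m.py; python3 d.py .4783 -.2366 .0129 -18.6
```

```text
t: 31.5
tcp_pos: [0.4782, -0.2368, 0.102]
eef_rot: [[-0.947, 0.32, 0.001], [0.32, 0.947, -0.0], [-0.001, 0.0, -1.0]]
force: [-0.4, -0.0, -5.0]
width: 0.544
t 31.90 M_tool mean [ 0.02   0.02  -0.003] sd [0.025 0.027 0.018] F [-0.09 -0.02 -5.35] tilt -0.01 w 0.5384038205856284
t 32.30 M_tool mean [-0.001  0.025  0.006] sd [0.016 0.025 0.024] F [ 0.27 -0.06 -5.3 ] tilt 0.0 w 0.5422645811629414
t: 33.13
tcp_pos: [0.4778, -0.2367, 0.1017]
eef_rot: [[-0.904, 0.32, -0.285], [0.305, 0.947, 0.096], [0.301, 0.0, -0.954]]
force: [-0.8, 0.0, -5.7]
width: 0.541
t 33.53 M_tool mean [ 0.015 -0.658 -0.004] sd [0.026 0.027 0.036] F [-0.17 -0.13 -4.93] tilt 17.5 w 0.5438835135518729
t 33.53 tcp [ 0.4777 -0.2368  0.1025] dp_tool [-0.0006  0.0004  0.0003] twist [ 0.0003  0.     -0.0013] w 0.544 F [-0.65  0.27 -5.76] M_tool [ 0.003 -0.645 -0.025] j [25. 35. -3. 97.  3. 66. 92.]
t: 34.37
tcp_pos: [0.4772, -0.2367, 0.1025]
eef_rot: [[-0.947, 0.32, -0.001], [0.32, 0.947, 0.0], [0.001, -0.0, -1.0]]
force: [0.1, 0.7, -4.6]
width: 0.544
t 34.77 M_tool mean [ 0.016 -0.001  0.013] sd [0.013 0.033 0.029] F [ 0.12 -0.32 -4.93] tilt 0.03 w 0.5456302739714991
t 35.17 M_tool mean [0.017 0.015 0.002] sd [0.027 0.022 0.021] F [-0.29 -0.07 -5.25] tilt 0.0 w 0.5439176407031995
t 35.17 tcp [ 0.4777 -0.2368  0.1022] dp_tool [-0.0005  0.0003  0.0893] twist [ 0.     -0.0001 -0.0011] w 0.544 F [-0.3  -0.4  -5.86] M_tool [-0.014  0.001  0.021] j [ 27.  24.  -4. 112.   2.  44.  93.]
```

Green: 0.022 against 0.007 N m, so its core is fast. Blue is the rattler. Setting green back.

```bash

python3 -m crank '[{"delta_pos":[0,0,0.008],"twist":[0,0,0]},{"delta_pos":[0,0,0.018],"twist":[0,0,0]},{"delta_pos":[0,0,0.02],"twist":[0,0,0]},{"delta_pos":[0,0,0.018],"twist":[0,0,0]},{"delta_pos":[0,0,0.012],"twist":[0,0,0]},{"delta_pos":[0,0,0.007],"twist":[0,0,0]},{"delta_pos":[0,0,0.003],"twist":[0,0,0]},{"delta_pos":[0,0,0.0015],"twist":[0,0,0]},{"delta_pos":[0,0,0],"twist":[0,0,0]},{"delta_pos":[0,0,0],"twist":[0,0,0]}]'
python3 d.py .4783 -.2366 .0129 -18.6
python3 -m crank '[{"delta_pos":[0,0,0.001],"twist":[0,0,0]},{"delta_pos":[0,0,0],"twist":[0,0,0]},{"delta_pos":[0,0,0],"twist":[0,0,0]}]'
python3 d.py .4783 -.2366 .0129 -18.6
```

```text
t: 36.0
tcp_pos: [0.4785, -0.2371, 0.0155]
eef_rot: [[-0.947, 0.32, 0.001], [0.32, 0.947, -0.001], [-0.002, -0.0, -1.0]]
force: [-0.6, -0.4, -4.9]
width: 0.543
t 36.00 tcp [ 0.4785 -0.2371  0.0155] dp_tool [0.0004 0.0004 0.0026] twist [-0.0002  0.0015 -0.0011] w 0.543 F [-0.59 -0.39 -4.91] M_tool [ 0.007 -0.015  0.048] j [ 26.  33.  -3. 114.   3.  33.  92.]
t: 36.25
tcp_pos: [0.478, -0.2369, 0.0142]
eef_rot: [[-0.947, 0.32, 0.001], [0.32, 0.947, -0.0], [-0.001, -0.0, -1.0]]
force: [-0.1, 0.3, -4.9]
width: 0.54
t 36.25 tcp [ 0.478  -0.2369  0.0142] dp_tool [-0.0002  0.0004  0.0013] twist [-0.0001  0.0008 -0.0012] w 0.540 F [-0.12  0.34 -4.86] M_tool [-0.034 -0.029  0.002] j [ 26.  33.  -3. 114.   3.  33.  92.]
```

```bash

python3 -m crank '[{"delta_pos":[0,0,0.0012],"twist":[0,0,0]},{"delta_pos":[0,0,0],"twist":[0,0,0]},{"delta_pos":[0,0,0],"twist":[0,0,0]}]'
python3 d.py .4783 -.2366 .0129 -18.6
python3 -m crank '[{"delta_pos":[0,0,0.0006],"twist":[0,0,0]},{"delta_pos":[0,0,0],"twist":[0,0,0]},{"delta_pos":[0,0,0],"twist":[0,0,0]}]'
python3 d.py .4783 -.2366 .0129 -18.6
```

```text
t: 36.5
tcp_pos: [0.4781, -0.237, 0.0129]
eef_rot: [[-0.947, 0.32, 0.001], [0.32, 0.947, -0.0], [-0.001, -0.0, -1.0]]
force: [-0.3, -0.4, -1.8]
width: 0.545
t 36.50 tcp [ 0.4781 -0.237   0.0129] dp_tool [-0.      0.0004 -0.    ] twist [-0.0001  0.0008 -0.0012] w 0.545 F [-0.3  -0.35 -1.83] M_tool [-0.075 -0.007  0.014] j [ 26.  33.  -3. 114.   3.  33.  92.]
t: 36.75
tcp_pos: [0.4781, -0.237, 0.0129]
eef_rot: [[-0.947, 0.32, 0.001], [0.32, 0.947, -0.0], [-0.001, -0.0, -1.0]]
force: [-3.3, 1.4, 5.2]
width: 0.546
t 36.75 tcp [ 0.4781 -0.237   0.0129] dp_tool [-0.      0.0004 -0.    ] twist [-0.0001  0.0008 -0.0013] w 0.546 F [-3.31  1.39  5.21] M_tool [-0.169  0.461  0.001] j [ 26.  33.  -3. 114.   3.  33.  92.]
```

```bash

python3 -m crank '[{"delta_pos":[0,0,0],"twist":[0,0,0]},{"delta_pos":[0,0,0],"twist":[0,0,0]},{"delta_pos":[0,0,0],"twist":[0,0,0]},{"delta_pos":[0,0,0],"twist":[0,0,0]},{"delta_pos":[0,0,-0.008],"twist":[0,0,0]},{"delta_pos":[0,0,-0.02],"twist":[0,0,0]},{"delta_pos":[0,0,-0.025],"twist":[0,0,0]},{"delta_pos":[0,0,-0.025],"twist":[0,0,0]},{"delta_pos":[0,0,-0.02],"twist":[0,0,0]},{"delta_pos":[0,0,-0.01],"twist":[0,0,0]}]' 0.076
python3 d.py .4645 .024 .12 12
```

```text
t: 37.58
tcp_pos: [0.4793, -0.2375, 0.1231]
eef_rot: [[-0.947, 0.32, 0.004], [0.32, 0.947, -0.002], [-0.004, -0.0, -1.0]]
force: [0.5, -0.3, -0.9]
width: 0.829
t 37.58 tcp [ 0.4793 -0.2375  0.1231] dp_tool [0.0977 0.243  0.0026] twist [-0.0016  0.0041 -0.5352] w 0.829 F [ 0.48 -0.26 -0.88] M_tool [0.028 0.011 0.055] j [ 27.  23.  -4. 111.   2.  46.  93.]
```

```bash

python3 -m crank '[{"delta_pos":[0.005,0.012,0],"twist":[0,0,0]},{"delta_pos":[0.0098,0.0244,0],"twist":[0,0,0]},{"delta_pos":[0.0098,0.0244,0],"twist":[0,0,0]},{"delta_pos":[0.0098,0.0244,0],"twist":[0,0,0]},{"delta_pos":[0.0098,0.0244,0],"twist":[0,0,0]},{"delta_pos":[0.0098,0.0244,0],"twist":[0,0,0]},{"delta_pos":[0.0098,0.0244,0],"twist":[0,0,0]},{"delta_pos":[0.0098,0.0244,0],"twist":[0,0,0]},{"delta_pos":[0.0098,0.0244,0],"twist":[0,0,0]},{"delta_pos":[0.0098,0.0244,0],"twist":[0,0,0]}]'
python3 -m crank '[{"delta_pos":[0.0045,0.0114,0],"twist":[0,0,-0.03]},{"delta_pos":[0,0,0],"twist":[0,0,-0.07]},{"delta_pos":[0,0,0],"twist":[0,0,-0.075]},{"delta_pos":[0,0,0],"twist":[0,0,-0.075]},{"delta_pos":[0,0,0],"twist":[0,0,-0.075]},{"delta_pos":[0,0,0],"twist":[0,0,-0.075]},{"delta_pos":[0,0,0],"twist":[0,0,-0.075]},{"delta_pos":[0,0,0],"twist":[0,0,-0.06]},{"delta_pos":[0,0,0],"twist":[0,0,0]},{"delta_pos":[0,0,0],"twist":[0,0,0]}]'
python3 d.py .4645 .024 .011 12
```

```text
t: 38.42
tcp_pos: [0.4617, 0.0146, 0.1186]
eef_rot: [[-0.948, 0.319, -0.003], [0.319, 0.948, 0.0], [0.002, -0.001, -1.0]]
force: [1.7, 0.5, 0.5]
width: 0.83
t: 39.25
tcp_pos: [0.4621, 0.0246, 0.1192]
eef_rot: [[-0.978, -0.206, -0.002], [-0.206, 0.978, 0.0], [0.002, 0.0, -1.0]]
force: [-0.3, -0.2, 0.0]
width: 0.822
t 39.25 tcp [0.4621 0.0246 0.1192] dp_tool [-0.0024 -0.0011  0.1082] twist [ 0.0004 -0.0015 -0.0016] w 0.822 F [-0.32 -0.21  0.04] M_tool [-0.108  0.009  0.03 ] j [  8.  18. -16. 120.   7.  43.  89.]
```

```bash

python3 -m crank '[{"delta_pos":[-0.0024,-0.001,0.012],"twist":[0,0,-0.002]},{"delta_pos":[0,0,0.02],"twist":[0,0,0]},{"delta_pos":[0,0,0.02],"twist":[0,0,0]},{"delta_pos":[0,0,0.02],"twist":[0,0,0]},{"delta_pos":[0,0,0.017],"twist":[0,0,0]},{"delta_pos":[0,0,0.012],"twist":[0,0,0]},{"delta_pos":[0,0,0.007],"twist":[0,0,0]},{"delta_pos":[0,0,0],"twist":[0,0,0]},{"delta_pos":[0,0,0],"twist":[0,0,0]}]'
python3 d.py .4645 .024 .011 12
python3 -m crank '[{"delta_pos":[0,0,0],"twist":[0,0,0]},{"delta_pos":[0,0,0],"twist":[0,0,0]},{"delta_pos":[0,0,0],"twist":[0,0,0]},{"delta_pos":[0,0,0],"twist":[0,0,0]},{"delta_pos":[0,0,0],"twist":[0,0,0]},{"delta_pos":[0,0,0],"twist":[0,0,0]}]' 0.03 40
python3 -m crank '[{"delta_pos":[0,0,-0.005],"twist":[0,0,0]},{"delta_pos":[0,0,-0.012],"twist":[0,0,0]},{"delta_pos":[0,0,-0.018],"twist":[0,0,0]},{"delta_pos":[-0.01,0,-0.025],"twist":[0,0,0]},{"delta_pos":[-0.015,0,-0.03],"twist":[0,0,0]},{"delta_pos":[-0.015,0,-0.03],"twist":[0,0,0]},{"delta_pos":[-0.01,0,-0.03],"twist":[0,0,0]},{"delta_pos":[0,0,-0.03],"twist":[0,0,0]},{"delta_pos":[0,0,-0.02],"twist":[0,0,0]},{"delta_pos":[0,0,-0.01],"twist":[0,0,0]}]'
python3 d.py .537 -.445 .24 -25
```

```text
t: 40.0
tcp_pos: [0.4652, 0.0243, 0.0117]
eef_rot: [[-0.978, -0.209, -0.001], [-0.209, 0.978, -0.0], [0.001, 0.0, -1.0]]
force: [0.1, 1.1, 0.7]
width: 0.829
t 40.00 tcp [0.4652 0.0243 0.0117] dp_tool [ 0.0007 -0.0002  0.0007] twist [ 0.0002 -0.0009  0.0014] w 0.829 F [0.09 1.12 0.73] M_tool [-0.071  0.021  0.017] j [  4.  29. -13. 123.  13.  29.  84.]
t: 40.5
tcp_pos: [0.4659, 0.0243, 0.0124]
eef_rot: [[-0.978, -0.209, 0.001], [-0.209, 0.978, 0.0], [-0.001, -0.0, -1.0]]
force: [-1.3, 0.1, 5.7]
width: 0.543
t: 41.33
tcp_pos: [0.5151, 0.0348, 0.2244]
eef_rot: [[-0.978, -0.21, 0.003], [-0.21, 0.978, -0.0], [-0.003, -0.001, -1.0]]
force: [0.8, -0.4, -5.0]
width: 0.542
t 41.33 tcp [0.5151 0.0348 0.2244] dp_tool [ 0.0793 -0.4737 -0.0155] twist [3.000e-04 2.800e-03 6.477e-01] w 0.542 F [ 0.76 -0.44 -4.98] M_tool [-0.067 -0.059  0.039] j [  8.  14. -17. 108.   5.  58.  91.]
```

```bash

python3 -m crank '[{"delta_pos":[0.001,-0.008,-0.002],"twist":[0,0,0]},{"delta_pos":[0.003,-0.018,-0.002],"twist":[0,0,0]},{"delta_pos":[0.004,-0.024,-0.002],"twist":[0,0,0]},{"delta_pos":[0.004,-0.024,-0.002],"twist":[0,0,0]},{"delta_pos":[0.004,-0.024,-0.002],"twist":[0,0,0]},{"delta_pos":[0.004,-0.024,-0.002],"twist":[0,0,0]},{"delta_pos":[0.004,-0.024,-0.002],"twist":[0,0,0]},{"delta_pos":[0.004,-0.024,0],"twist":[0,0,0]},{"delta_pos":[0.003,-0.018,0],"twist":[0,0,0]},{"delta_pos":[0.001,-0.008,0],"twist":[0,0,0]}]'
python3 -m crank '[{"delta_pos":[0,0,0],"twist":[0,0,0.03]},{"delta_pos":[0,0,0],"twist":[0,0,0.06]},{"delta_pos":[0,0,0],"twist":[0,0,0.08]},{"delta_pos":[0,0,0],"twist":[0,0,0.08]},{"delta_pos":[0,0,0],"twist":[0,0,0.08]},{"delta_pos":[0,0,0],"twist":[0,0,0.08]},{"delta_pos":[0,0,0],"twist":[0,0,0.08]},{"delta_pos":[0,0,0],"twist":[0,0,0.08]},{"delta_pos":[0,0,0],"twist":[0,0,0.05]},{"delta_pos":[0,0,0],"twist":[0,0,0.03]}]'
python3 d.py .537 -.445 .24 -25
```

```text
t: 42.17
tcp_pos: [0.5217, -0.168, 0.2333]
eef_rot: [[-0.979, -0.205, -0.005], [-0.205, 0.979, -0.001], [0.005, 0.0, -1.0]]
force: [0.5, -0.2, -5.1]
width: 0.542
t: 43.0
tcp_pos: [0.5228, -0.1627, 0.2339]
eef_rot: [[-0.904, 0.426, -0.004], [0.426, 0.904, 0.001], [0.004, -0.0, -1.0]]
force: [0.9, -0.5, -4.8]
width: 0.542
t 43.00 tcp [ 0.5228 -0.1627  0.2339] dp_tool [-0.1332 -0.2493 -0.0065] twist [-0.0004 -0.0038 -0.0043] w 0.542 F [ 0.94 -0.53 -4.79] M_tool [ 0.068 -0.033  0.018] j [ 19.  16.  -5. 104.   2.  60.  78.]
```

```bash

python3 -m crank '[{"delta_pos":[-0.005,-0.009,-0.001],"twist":[0,0,0]},{"delta_pos":[-0.01,-0.019,-0.001],"twist":[0,0,0]},{"delta_pos":[-0.013,-0.025,-0.001],"twist":[0,0,0]},{"delta_pos":[-0.014,-0.026,-0.001],"twist":[0,0,0]},{"delta_pos":[-0.014,-0.026,-0.001],"twist":[0,0,0]},{"delta_pos":[-0.014,-0.026,-0.001],"twist":[0,0,0]},{"delta_pos":[-0.014,-0.026,0],"twist":[0,0,0]},{"delta_pos":[-0.014,-0.026,0],"twist":[0,0,0]},{"delta_pos":[-0.013,-0.025,0],"twist":[0,0,0]},{"delta_pos":[-0.01,-0.02,0],"twist":[0,0,0]}]'
python3 -m crank '[{"delta_pos":[-0.008,-0.014,0],"twist":[0,0,0]},{"delta_pos":[-0.004,-0.007,0],"twist":[0,0,0]},{"delta_pos":[0,0,0],"twist":[0,0,0]},{"delta_pos":[0,0,0],"twist":[0,0,0]}]'
python3 d.py .537 -.445 .24 -25
python3 m.py
```

```text
t: 43.83
tcp_pos: [0.5351, -0.4246, 0.2401]
eef_rot: [[-0.905, 0.425, -0.003], [0.425, 0.905, 0.0], [0.002, -0.001, -1.0]]
force: [0.5, -0.6, -5.1]
width: 0.544
t: 44.17
tcp_pos: [0.5384, -0.4448, 0.2406]
eef_rot: [[-0.905, 0.425, -0.002], [0.425, 0.905, 0.002], [0.002, 0.001, -1.0]]
force: [0.7, 0.2, -5.6]
width: 0.539
t 44.17 tcp [ 0.5384 -0.4448  0.2406] dp_tool [ 0.0011 -0.0008  0.0006] twist [ 0.0012 -0.0023 -0.0021] w 0.539 F [ 0.74  0.23 -5.57] M_tool [-0.058  0.02   0.018] j [ 37.  31.   1.  81.  -1.  68. 103.]
t 44.57 M_tool mean [-0.009  0.039 -0.009] sd [0.029 0.029 0.022] F [-0.24  0.25 -5.2 ] tilt -0.02 w 0.5402996968950488
```

```bash

python3 -m crank '[{"delta_pos":[0,0,0],"twist":[0,-0.022,0]},{"delta_pos":[0,0,0],"twist":[0,-0.044,0]},{"delta_pos":[0,0,0],"twist":[0,-0.044,0]},{"delta_pos":[0,0,0],"twist":[0,-0.044,0]},{"delta_pos":[0,0,0],"twist":[0,-0.044,0]},{"delta_pos":[0,0,0],"twist":[0,-0.044,0]},{"delta_pos":[0,0,0],"twist":[0,-0.044,0]},{"delta_pos":[0,0,0],"twist":[0,-0.02,0]},{"delta_pos":[0,0,0],"twist":[0,0,0]},{"delta_pos":[0,0,0],"twist":[0,0,0]}]'
python3 m.py
python3 -m crank '[{"delta_pos":[0,0,0],"twist":[0,0.022,0]},{"delta_pos":[0,0,0],"twist":[0,0.044,0]},{"delta_pos":[0,0,0],"twist":[0,0.044,0]},{"delta_pos":[0,0,0],"twist":[0,0.044,0]},{"delta_pos":[0,0,0],"twist":[0,0.044,0]},{"delta_pos":[0,0,0],"twist":[0,0.044,0]},{"delta_pos":[0,0,0],"twist":[0,0.044,0]},{"delta_pos":[0,0,0],"twist":[0,0.02,0]},{"delta_pos":[0,0,0],"twist":[0,0,0]},{"delta_pos":[0,0,0],"twist":[0,0,0]}]'
python3 m.py; python3 m.py
```

```text
t: 45.4
tcp_pos: [0.5383, -0.4453, 0.2421]
eef_rot: [[-0.863, 0.425, 0.272], [0.405, 0.905, -0.128], [-0.3, -0.0, -0.954]]
force: [0.3, 0.1, -4.8]
width: 0.544
t 45.80 M_tool mean [ 0.019  0.626 -0.009] sd [0.033 0.02  0.035] F [ 0.09 -0.01 -4.87] tilt -17.52 w 0.540696811842852
t: 46.63
tcp_pos: [0.5394, -0.4456, 0.2414]
eef_rot: [[-0.905, 0.424, 0.001], [0.424, 0.905, -0.0], [-0.001, 0.0, -1.0]]
force: [-1.4, 0.3, -5.3]
width: 0.545
t 47.03 M_tool mean [ 0.028 -0.033  0.023] sd [0.035 0.027 0.026] F [ 0.17  0.14 -4.5 ] tilt -0.02 w 0.5437749543899673
t 47.43 M_tool mean [ 0.018 -0.062 -0.003] sd [0.034 0.035 0.039] F [ 0.13 -0.2  -5.08] tilt 0.0 w 0.5399402875737236
```

Shifted again, from +0.039 to −0.048 N m: blue confirmed. Making the final front-down tip and looking.

```bash

python3 -m crank '[{"delta_pos":[0,0,0],"twist":[0,-0.022,0]},{"delta_pos":[0,0,0],"twist":[0,-0.044,0]},{"delta_pos":[0,0,0],"twist":[0,-0.044,0]},{"delta_pos":[0,0,0],"twist":[0,-0.044,0]},{"delta_pos":[0,0,0],"twist":[0,-0.044,0]},{"delta_pos":[0,0,0],"twist":[0,-0.044,0]},{"delta_pos":[0,0,0],"twist":[0,-0.044,0]},{"delta_pos":[0,0,0],"twist":[0,-0.02,0]},{"delta_pos":[0,0,0],"twist":[0,0,0]},{"delta_pos":[0,0,0],"twist":[0,0,0]}]'
python3 -m crank '[{"delta_pos":[0,0,0],"twist":[0,0,0]},{"delta_pos":[0,0,0],"twist":[0,0,0]},{"delta_pos":[0,0,0],"twist":[0,0,0]},{"delta_pos":[0,0,0],"twist":[0,0,0]},{"delta_pos":[0,0,0],"twist":[0,0,0]},{"delta_pos":[0,0,0],"twist":[0,0,0]}]'
python3 m.py; python3 d.py .537 -.445 .24 -25 17.5
python3 - <<'E'
from h import *
snap('top','t9')
im=snap('side','s9'); P=cloud(im); px=im['pixels'].astype(int)
y=(px[...,0]>150)&(px[...,1]>130)&(px[...,2]<80)&(P[...,2]<.03)&(im['depth']>0)
print('tray rect',cv2.minAreaRect(P[y][:,:2].astype(np.float32)))
b=(px[...,2]>110)&(px[...,0]<80)&(px[...,1]<130)&(P[...,2]>.12)&(P[...,2]<.4)&(abs(P[...,1]+.445)<.12)&(im['depth']>0)
Q=P[b]; print(b.sum(),Q.mean(0),Q.min(0),Q.max(0))
n=np.linalg.svd(Q-Q.mean(0),full_matrices=False)[2][2]; print('lid normal',n,'tilt',np.degrees(np.arccos(abs(n[2]))))
for c,x,yy in(('white',.504,.211),('green',.478,-.236)):
    near=(np.hypot(P[...,0]-x,P[...,1]-yy)<.085)&(im['depth']>0)&(P[...,2]>.04)&(P[...,2]<.052); print(c,cv2.minAreaRect(P[near][:,:2].astype(np.float32)))
E
```

```text
t: 48.27
tcp_pos: [0.5382, -0.4455, 0.242]
eef_rot: [[-0.863, 0.425, 0.272], [0.406, 0.905, -0.128], [-0.3, 0.0, -0.954]]
force: [-0.4, 0.1, -4.6]
width: 0.542
t: 48.77
tcp_pos: [0.5389, -0.4455, 0.2418]
eef_rot: [[-0.863, 0.425, 0.273], [0.405, 0.905, -0.128], [-0.301, 0.0, -0.954]]
force: [-0.1, -0.2, -5.4]
width: 0.543
t 49.17 M_tool mean [ 0.029  0.623 -0.011] sd [0.027 0.02  0.035] F [-0.08  0.19 -5.  ] tilt -17.53 w 0.5493809296969244
t 49.17 tcp [ 0.5388 -0.4456  0.2419] dp_tool [ 0.0024 -0.0003  0.0013] twist [-0.0007  0.0006 -0.0023] w 0.549 F [ 0.28  0.48 -4.65] M_tool [0.042 0.641 0.028] j [ 41.  21.  -1.  98.  -5.  44. 108.]
tray rect ((0.547409176826477, -0.4342125356197357), (0.1627909392118454, 0.15593241155147552), 2.744704008102417)
257 [ 0.50485852 -0.43983078  0.26864444] [ 0.46580298 -0.52846977  0.24523914] [ 0.59000434 -0.39981329  0.35833262]
lid normal [ 0.11172687 -0.61539582 -0.78025963] tilt 38.71564691839054
white ((0.5049300789833069, 0.21150809526443481), (0.05504433438181877, 0.120967797935009), 80.69283294677734)
green ((0.47748804092407227, -0.236384779214859), (0.05227379500865936, 0.12233798950910568), 70.9138412475586)
```

View pics/s9.png

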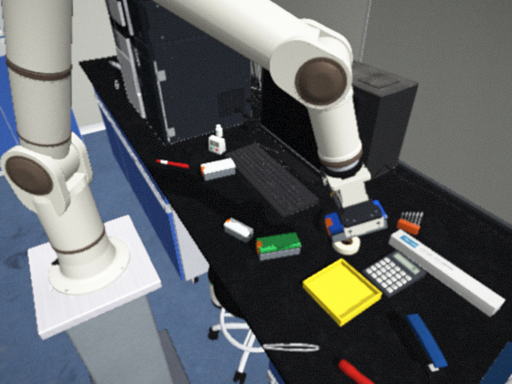

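View pics/t9.png

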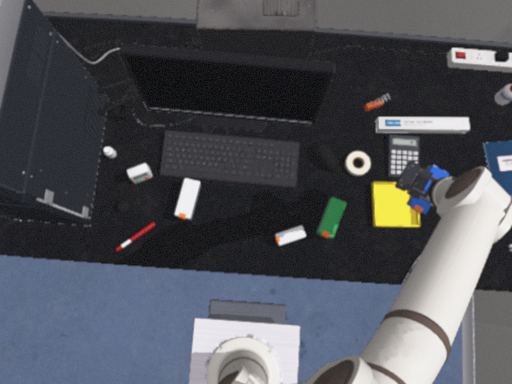

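```bash
python3 - <<'E'
from h import *
for c in('side','top'):
    print(c,r.mark_of(c,'tray')[:2],r.mark_of(c,'case_blue')[:2])
im=r.get_image('side');P=cloud(im);px=im['pixels'].astype(int)
y=(px[...,0]>130)&(px[...,1]>120)&(px[...,2]<80)&(im['depth']>0)
y=cv2.erode(y.astype(np.uint8),np.ones((2,2)))>0
Q=P[y]; Q=Q[(abs(Q[:,0]-.54)<.12)&(abs(Q[:,1]+.445)<.12)&(Q[:,2]>.017)&(Q[:,2]<.03)]
print('rim',len(Q),cv2.minAreaRect(Q[:,:2].astype(np.float32)))
s=r.get_state();R=np.array(s['eef_rot']);print('case centre est',s['tcp_pos']-R[:,2]*.011,'underside',s['tcp_pos']+R[:,2]*.012,s['t'])
E
```

```text
side [{'centre': [0.5366, -0.4419, 0.0031], 'confidence': 0.75}, {'centre': [0.636, 0.4751, 0.0015], 'confidence': 0.16}] [{'centre': [0.5362, -0.4468, 0.2302], 'confidence': 0.67}]
top [{'centre': [0.5413, -0.4422, -0.0015], 'confidence': 0.94}] [{'centre': [0.5435, -0.4456, 0.2315], 'confidence': 0.93}, {'centre': [0.5373, -0.4418, -0.0005], 'confidence': 0.18}]
rim 389 ((0.5373601913452148, -0.4428718090057373), (0.1423259973526001, 0.1411866843700409), 3.5640981197357178)
case centre est [ 0.5358074  -0.44414351  0.25236237] underside [ 0.54207856 -0.44708619  0.23043035] 49.5167
```

```bash
python3 -c "
from rig import r
r.job_done(); s=r.get_state(); print(s['t'],s['tcp_pos'],s['qvel'].round(2))"
```

```text
the job is handed in; nothing more can be done
the job is handed in; nothing more can be done
```

The case with the blue lid is the one that rattles. I handed the job in at about 49.5 s with it held still over the tray. `job_done` gives no verdict, and the state read after it was refused, so my last readings are from just before hand-in.

**Test results:** I lifted and rocked white, blue and green in that order, about 17.5° front down and then rear down. Each case went back upright before I took the next.

| Case | Level moment, last front down (N m) | Level moment, last rear down (N m) | Core |
|---|---|---|---|
| White | +0.020 | −0.007 | fast |
| Blue | −0.027 | +0.085 | loose |
| Green | +0.022 | +0.007 | fast |

I rocked blue front down again over the tray. Its level moment went from +0.039 to −0.048 N m, which confirms the loose core. That swing is 0.087 N m against the stated 0.1, and the levels differ a little from the first test, probably because of noise and a slightly different grip.

**Setting back:** White and green stand within about 2 mm of where they started. The last pictures showed nothing else moved.

**Final pose:**
- **Position:** the blue case is within about 5 mm of the tray's middle, both by my estimate and by the networks, and its underside is about 0.21 to 0.23 m above the worktop.
- **Tilt:** the tool reads front end down 17.5°, and the grip is set to 40 N.
- **Failed check:** the lid plane I fitted to the side camera's depth data gave a 39° tilt. I disregarded it because the gripper covered part of the lid and other points got into the fit.

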